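# Load, latch and jack up the jar lift

### The arm

A 6-joint arm with a two-finger parallel gripper is mounted at the origin on a cart in front of the work surface, level with it; the furniture and walls round the work are solid. World frame = base frame: x ahead of the robot, y to its left, z up, the work surface at z = 0. Lengths are in mm, angles in rad, forces in N, time in s.
With the tool pointing down it reaches from about 275 to 1000 mm from the base axis. Payload 8.4 kg.
Tool frame: the origin (TCP) lies at the very end of the fingers, on their centre line; the grasp point (between the pads) lies behind it (r.grip_point_offset is the x of the grasp point in the tool frame, in mm); x points along the fingers, z is the direction in which the jaws open and shut, and the axes are right-handed (so a half turn about x gives the same grasp; the last joint's range is limited). The gripper opens to 85 mm and grips with 20 to 120 N. Pads are 22 mm wide; open, the fingers measure 114 mm over their backs; the gripper's body (76 mm by 85 mm) begins 54 mm behind the grasp point. The pads swing forward as they close: fully open they stand 13 mm farther back than shut.
Start: joints at [1.122, 0.353, 1.633, -0, 1.155, -0.002], TCP at [270.05, 563.65, 231.281] pointing down, gripper open.
Joint ranges: [-2.63, 2.63], [-0.92, 2.1], [0.06, 2.66], [-1.3, 4.44], [0, 2.69], [-3.02, 3.02]. Speed limits (rad/s): [2.22, 2.22, 2.79, 3.14, 3.14, 3.14].

### API

Orientations are given as [roll, pitch, yaw] about the fixed x, y, z axes, in that order (R = Rz(yaw) Ry(pitch) Rx(roll)).
In Python, from rig import r, vision, order gives the robot as it stands. The module is installed in compiled form; this text tells all that it offers.
- The arm moves only by the tool step_arm, never from a script. Its argument "rows" is a list of rows, each a list of 7 numbers: the shift along the world's x, y, z in mm, then the turn, a rotation vector about the world's x, y, z in rad, then the finger opening in mm, from 0 to 85.4. A call has exactly 8 rows; each row is the pose to reach, as a shift and turn from the pose measured when the call began; what a row does not reach only later rows make up. A row lasts 1/8 s, in which the tool goes at most 62.5 mm and 10.7 degrees, less where a joint would pass 70% of its speed; a pose out of reach is approached as far as the arm can. A call with a gripper value outside its range is refused whole. The fingers move at their own pace and stop on an object; "force" is the grip in N (left out, the last holds). Time passes only in rows, so rows that repeat a pose let the fingers close, or fill a call up. It gives the time, the measured TCP pose, the force and the opening at its end, in the units of the state.
- r.sense(): the state, without advancing time (a new reading comes with each control period).
- vision.grab_frame(name): name is "side" or "top"; returns (picture, depth): 384x512x3 uint8, red, green, blue; 384x512 float32, mm along the optical axis (not along the pixel's ray), 0 where there is no reading.
- vision.camera_info(name): a dict with "K" (3x3 intrinsics, pixels), "distortion" ([k1, k2, p1, p2, k3] as OpenCV has them; the pictures are not rectified), "origin" and "attitude" of the camera in the world. Camera axes: x right, y down, z forward; pixel columns grow to the right and rows downward; lengths in mm; the calibration is good to about 2 mm. A picture is of the moment at which its call begins. camera_info takes no time and is no camera call.
- order.sign_off(): hands the job in, once; it reports no verdict.
The state is a dict: "clock": time; "qpos": joint angles; "qvel": joint speeds; "joint_efforts": joint torques, N m; "eef_pos": TCP position; "tcp_rot": TCP orientation; "contact_force": force on the tool from outside, world axes, zero at the start; "wrist_torque": the same for the moment, N m; "opening": opening from 0.0 (shut) to 1.0 (fully open).
Only numpy, scipy, OpenCV 4.12 (cv2) and the standard library are available. Lean on these libraries where they do the work, as an engineer would, in place of code of your own. Each camera call takes 0.05 s, during which the arm holds its last target.

### The job

Stand every white-lidded jar upright on the table of the screw-jack lift, then swing the table's gate shut, lifting its latch bar over the brass striker so that it drops into the catch. Then raise the table by turning the steel collar with the loose tommy bar, moved from hole to hole (never turn the collar with the fingers), until the red pointer stands in the green band of the scale, and lay the bar back in its grey cradle. Leave the glass beaker where it stands.

Things in the scene. Friction and masses are not known exactly. Their poses are not given: they have to be found in the camera images.
- jar_0: screw-top plastic jar with a white lid, 59 mm across the lid (body 56 mm), 72 mm tall, 0.09 kg; origin at the centre of its underside, z up. May be absent.
- jar_1: another jar of the same kind and size. May be absent.
- jar_2: another jar of the same kind and size. May be absent.
- lift_rig: grey base of the screw-jack lift, fixed to the worktop; origin on the worktop under the collar's axis. In its frame the scale plate stands behind the collar (46 to 54 mm towards +x, 58 mm wide, 173 mm high) and the lift table lies towards -y.
- collar_axis (a point): centre of the steel collar, 70 mm over the worktop, axes as lift_rig. The collar is 84 mm across and 38 mm high and has six radial holes, 18 mm wide and 17 mm high, at this height, 60 degrees apart; each ends on a core of 14 mm radius (28 mm deep).
- collar (a joint): collar's turn (rad), 0 to 8.6, growing anticlockwise seen from above, which raises the table 24 mm a turn. At value q the holes point outward at angles q + k*60 degrees from lift_rig's +x (anticlockwise). Friction about 0.3 N m; it stays where it is left.
- lift (a joint): height of the table over its lowest position (m), 0 to 0.034; follows the collar. The pointer is in the middle of the green band at 0.018.
- pointer (a point): tip of the red pointer that reaches from the spindle head, on its +y side, to the scale plate.
- green_band (a point): middle of the green band, 5 mm high, on the scale plate.
- table_mid (a point): centre of the lift table's top (black rubber), axes as lift_rig. The top is 140 mm in x by 245 mm in y and at its lowest 75 mm over the worktop. Rails 22 mm high run along both long sides, an end web 58 mm high stands at +y, the gate at -y.
- gate_hinge (a point): on the gate's vertical hinge, on the far (+x, -y) corner post of the table, level with the table top, axes as lift_rig. Shut, the steel gate (85 mm high, 110 mm wide, 6 mm thick) runs from here towards -x.
- gate (a joint): gate's angle (rad): 0 shut, up to 1.15 open, swinging outward to -y (anticlockwise seen from above). Moves easily and stays.
- latch (a joint): latch bar's angle on the gate (rad): 0 dropped (level), up to 0.7 lifted; falls by its weight. The bar (8 mm thick, 12 mm high) lies outside the gate, 60 mm over the table top, pivots 28 mm from the gate's hinge and reaches past its free end. It must be lifted over the nose of the catch (see catch) as the gate shuts: 0.17 rad, that is the knob 22 mm up, or more.
- latch_knob (a point): on the red upright knob pin (14 mm across, 40 mm tall) on the latch bar, 154 mm from the gate's hinge, 126 mm from the bar's pivot; the point lies on its axis, 13 mm below its top, 92 mm over the table top when dropped. Its axes are those of the latch bar: -x along the bar to its free end, y the gate's normal (-y outward).
- bar: tommy bar: octagonal steel bar 210 mm long, 12 mm across the flats, with a blue band in the middle, 0.14 kg; origin at its centre, x along it; both ends alike.
- cradle: grey cradle of the bar, fixed; 170 by 60 mm, two forked posts at x = -65 and +65 mm of its frame, fork gaps 26 mm wide, prongs up to 72 mm; origin on the worktop.
- cradle_seat (a point): where the bar's centre lies in the cradle, 57 mm over the worktop; the bar lies along its x.
- beaker: glass beaker, 60 mm across, 82 mm tall: a bystander; origin at the centre of its underside.
- catch (a point): middle of the brass catch on the table's front corner post, where the dropped bar's centre line lies (120 mm from the gate's hinge) when the gate is shut: a ledge below it, an upright nose outside it whose top is 14 mm over the dropped bar's lower edge; 19 mm gap for the bar. Axes as lift_rig.
Not all that is in view belongs to the job. Leave any blue or pink look-alike of the jar_2 alone.

How it is judged:
By the outcome, as a careful person would: the job done as asked, in the order asked, and still so for the second after the job is handed in, with the robot touching nothing.
Of jar_0, jar_1, jar_2 only 1 to 3 are there at a start; the rules pass over those that are not, and their reading is None.
At some moment in a run one of jar_0, jar_1, jar_2 may be knocked a few centimetres aside while the robot is not near it.
Once in a run the grip may slacken for a moment while it holds something.
It also fails if it takes over 210 s, if anything falls off the work surface, if the arm or the gripper's body presses on something with over 40 N, if the wrist force passes 120 N, or if a joint passes its speed limit or range.

## Working session

There is one attempt and no reset: what is moved stays moved. The work goes in short steps, Python scripts to look and compute and a tool call to move; the robot and the scene stay as the last step left them, time stands still between calls to the robot, and variables do not carry over. Pictures are saved under pics/ and viewed, and the job is handed in when it is done.

Besides the shell and the picture viewer there is one more tool, called after "Emit:" by a JSON object that holds its "fn" and its "kwargs". step_arm: Moves the arm, as the interface text tells. Its arguments: {"type":"object","properties":{"rows":{"type":"array"},"force":{"type":"number"}},"required":["rows"]}

```bash
mkdir -p pics
cat > h.py <<'E'
import numpy as np, cv2
from rig import r, vision, order
def grab(n,name):
    p,d=vision.grab_frame(n); cv2.imwrite(f'pics/{name}.png',p[:,:,::-1]); np.savez(f'pics/{name}.npz',p=p,d=d); return p,d
E
python3 - <<'E'
from h import *
for n in('side','top'):
    grab(n,n+'0'); print(vision.camera_info(n))
print(r.sense(), r.grip_point_offset)
E
```

```text
{'K': array([[473.76760178,   0.        , 257.79813077],
       [  0.        , 473.76760178, 190.74398251],
       [  0.        ,   0.        ,   1.        ]]), 'distortion': array([-0.19475034,  0.        ,  0.        ,  0.        ,  0.        ]), 'origin': array([ 258.4646975 , 1248.70046602,  948.56754984]), 'attitude': array([-2.18399252,  0.01015131, -2.85544241])}
{'K': array([[381.68723762,   0.        , 261.69421992],
       [  0.        , 381.68723762, 193.85403517],
       [  0.        ,   0.        ,   1.        ]]), 'distortion': array([-0.11628751,  0.        ,  0.        ,  0.        ,  0.        ]), 'origin': array([ 428.46100157,  119.85342866, 1085.28795976]), 'attitude': array([-2.99047012,  0.01312847, -1.59836064])}
{'clock': 0.1, 'qpos': array([ 1.12161591e+00,  3.53612666e-01,  1.63404423e+00,  8.49202067e-06,
        1.15521199e+00, -2.41536490e-03]), 'qvel': array([-5.91670815e-05, -6.27621113e-04,  3.79360212e-04,  6.07705156e-05,
       -1.07139081e-03,  1.31248198e-03]), 'joint_efforts': array([ 1.74185454e-03, -6.06367493e+01, -3.42814779e+01,  2.75423881e-04,
        4.09062850e-03,  1.00762686e-04]), 'eef_pos': array([269.85343843, 563.27060353, 230.62231118]), 'tcp_rot': array([ 3.13309317,  1.56952008, -2.0260643 ]), 'contact_force': array([-0.6141967 , -0.74114552, -0.7518284 ]), 'wrist_torque': array([ 0.02999305,  0.00174381, -0.00450262]), 'opening': 0.9988746242422624} -18.700000000000003
```

View pics/side0.png

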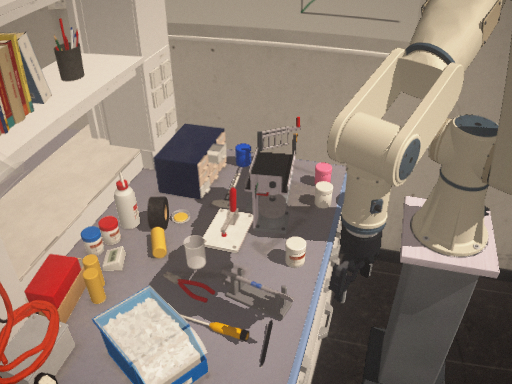

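View pics/top0.png

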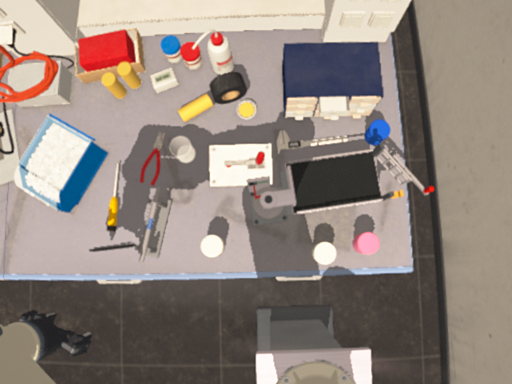

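```bash
cat >> h.py <<'E'
from scipy.spatial.transform import Rotation as R
def cam(n):
    c=vision.camera_info(n); return c['K'],c['distortion'],c['origin'],R.from_euler('xyz',c['attitude']).as_matrix()
def ray(n,uv):
    K,D,o,A=cam(n); p=cv2.undistortPoints(np.array(uv,float).reshape(-1,1,2),K,D).reshape(-1,2)
    return o,(A@np.c_[p,np.ones(len(p))].T).T
def plane(n,uv,z):
    o,d=ray(n,uv); return o+d*((z-o[2])/d[:,2])[:,None]
def proj(n,X):
    K,D,o,A=cam(n); return cv2.projectPoints(np.array(X,float).reshape(-1,3),cv2.Rodrigues(A.T)[0],-A.T@o,K,D)[0].reshape(-1,2)
def depthpts(n,d):
    h,w=d.shape; u,v=np.meshgrid(np.arange(w),np.arange(h)); o,dd=ray(n,np.stack([u,v],-1).reshape(-1,2))
    P=o+dd*d.reshape(-1,1); P[d.reshape(-1)<=0]=np.nan; return P.reshape(h,w,3)
def tri(uvs,uvt):
    o1,d1=ray('side',uvs);o2,d2=ray('top',uvt); d1=d1[0];d2=d2[0]
    s=np.linalg.lstsq(np.c_[d1,-d2],o2-o1,rcond=None)[0]; a=o1+s[0]*d1;b=o2+s[1]*d2
    return (a+b)/2,np.linalg.norm(a-b)
def crop(p,x0,y0,x1,y1,name):
    c=p[y0:y1,x0:x1,::-1]; f=min(800/(x1-x0),600/(y1-y0)); f=int(f); cv2.imwrite(f'pics/{name}.png',cv2.resize(c,None,fx=f,fy=f,interpolation=cv2.INTER_CUBIC)); print(name,f)
E
python3 - <<'E'
from h import *
t=np.load('pics/top0.npz');s=np.load('pics/side0.npz')
crop(t['p'],230,110,440,265,'tc0'); crop(s['p'],215,100,345,240,'sc0'); crop(t['p'],80,120,280,265,'tc1'); crop(s['p'],150,220,330,370,'sc1')
P=depthpts('top',t['d']); p=t['p'].astype(int)
m=((p.min(2)>170)&(p.max(2)-p.min(2)<40)&(abs(P[:,:,2]-72)<12)).astype(np.uint8)
n,l,st,c=cv2.connectedComponentsWithStats(m)
for i in range(1,n):
    if st[i,4]>80: print(st[i],c[i],plane('top',c[i],72), np.nanmedian(P[l==i],0))
for nm,uv in dict(pink=(367,243),blue=(377,132),beaker=(182,150)).items(): print(nm,plane('top',uv,72))
E
```

```text
tc0 3
sc0 4
tc1 4
sc1 4
[  78    0  247   29 3013] [185.26219715   9.72187189] [[1151.80097441  343.99346041   72.        ]] [1146.52993359  363.7259398    82.24837629]
[201 235  22  22 379] [211.43799472 245.45118734] [[448.93284803 265.6774943   72.        ]] [449.58230922 266.46805036  72.17428896]
[314 242  23  22 383] [324.75195822 252.94516971] [[420.82223837 -32.774733    72.        ]] [420.84615279 -32.87245327  72.17199302]
pink [[ 442.98831127 -146.75480283   72.        ]]
blue [[ 747.61466239 -196.59177386   72.        ]]
beaker [[711.97858945 345.4051794   72.        ]]
```

View pics/tc0.png

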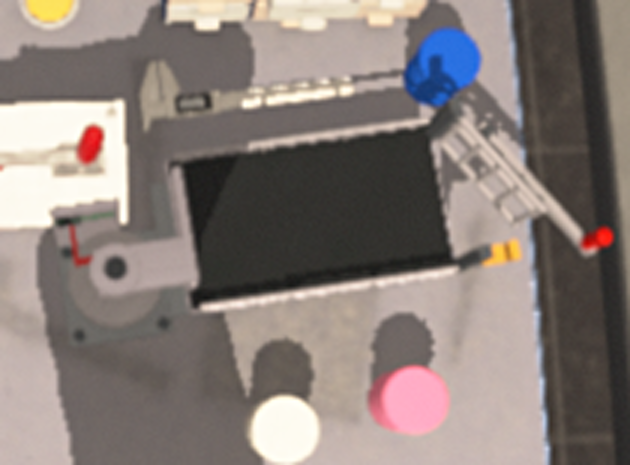

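View pics/sc0.png

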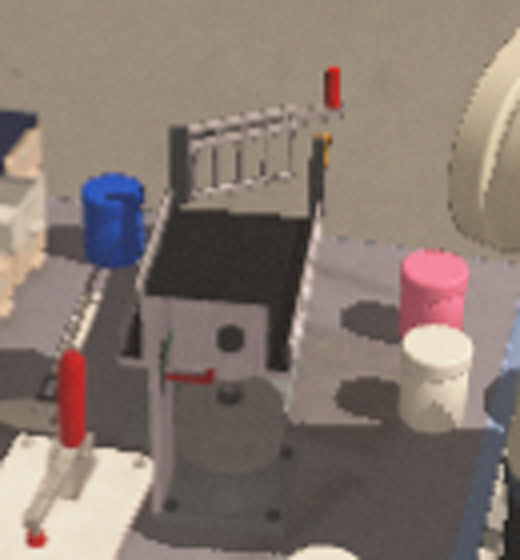

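View pics/tc1.png

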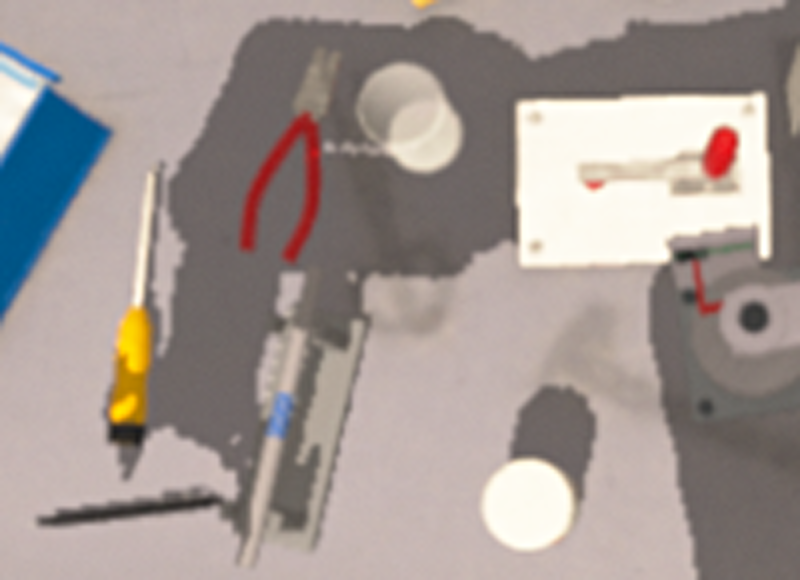

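View pics/sc1.png

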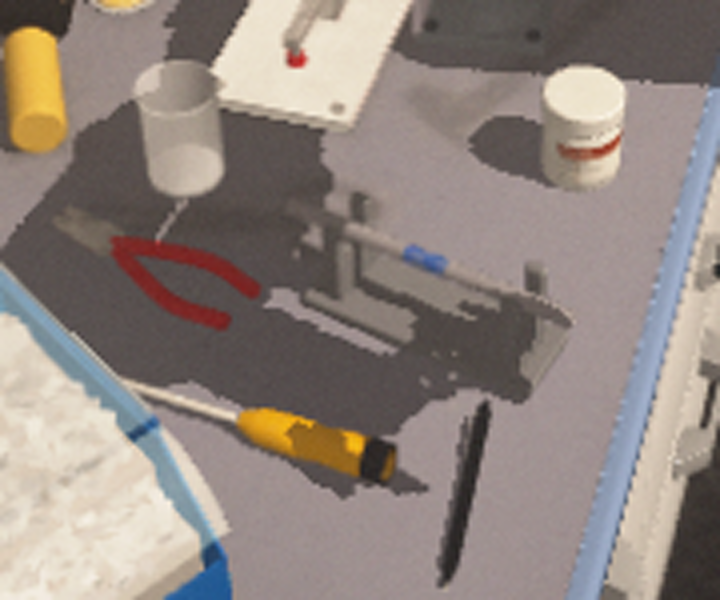

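Run:
```python
from h import *
t=np.load('pics/top0.npz');s=np.load('pics/side0.npz')
crop(s['p'],240,150,305,235,'sc2');crop(t['p'],240,170,305,230,'tc2')
for nm,f in(('top',t),('side',s)):
    P=depthpts(nm,f['d']); np.save(f'pics/P_{nm}.npy',P)
P=np.load('pics/P_top.npy')
d=(t['p'].max(2)<60)&(P[:,:,2]>65)&(P[:,:,2]<100)
d[:150]=0;d[215:]=0;d[:,:288]=0;d[:,390:]=0
print('table z',np.median(P[d][:,2]),d.sum())
X=P[d][:,:2].astype(np.float32); print(cv2.minAreaRect(X), cv2.boxPoints(cv2.minAreaRect(X)))
for v in (185,192,199,206,213): print([int(z) if z==z else -1 for z in P[v,246:300:2,2]])
S=np.load('pics/P_side.npy')
for (u,v) in [(272,184),(272,197),(262,195),(255,190),(272,205),(272,215),(272,175),(265,170)]: print((u,v),S[v,u].round())
```

```text
sc2 7
tc2 10
table z 79.09559992065158 3783
((611.1354370117188, -64.76496887207031), (128.8541717529297, 235.43084716796875), 6.893720626831055) [[ 533.045     44.36638]
 [ 561.3033  -189.36243]
 [ 689.2259  -173.89632]
 [ 660.9676    59.83249]]
[2, 117, 116, 109, 129, 104, 102, 93, 91, 83, 78, 73, 2, 1, 0, 1, -4, 0, 12, 13, -1, 78, 137, 138, 78, 75, 76]
[1, 0, 12, 18, 133, 89, 91, 92, 88, 144, 142, 139, 142, 144, 136, 133, 135, 136, 139, 135, 135, 132, 133, 139, 134, 76, 76]
[0, 1, 15, 11, 91, 88, 89, 143, 143, 154, 155, 153, 152, 142, 139, 144, 139, 139, 137, 134, 134, 135, 137, 134, 135, 82, 76]
[1, -2, -1, 10, 91, 86, 89, 92, 92, 141, 141, 141, 140, 142, 135, 133, 129, 92, 89, 12, 11, 16, 11, 74, 76, 78, 83]
[1, 0, 0, 10, 12, 55, 89, 89, 87, 92, 89, 87, 91, 88, 89, 86, 87, 9, 7, 13, 15, 14, 11, 17, 77, 73, 82]
(272, 184) [555. 120. 152.]
(272, 197) [554. 123. 106.]
(262, 195) [593.  96.  88.]
(255, 190) [597. 157. 147.]
(272, 205) [549. 139.  89.]
(272, 215) [545. 153.  61.]
(272, 175) [597. -38.  77.]
(265, 170) [626. -55.  81.]
```

View pics/sc2.png

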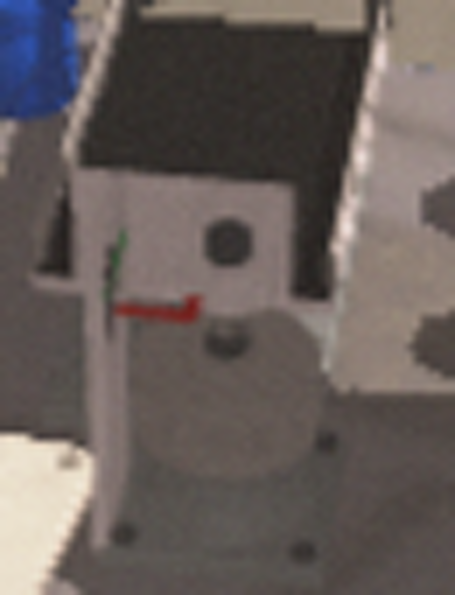

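View pics/tc2.png

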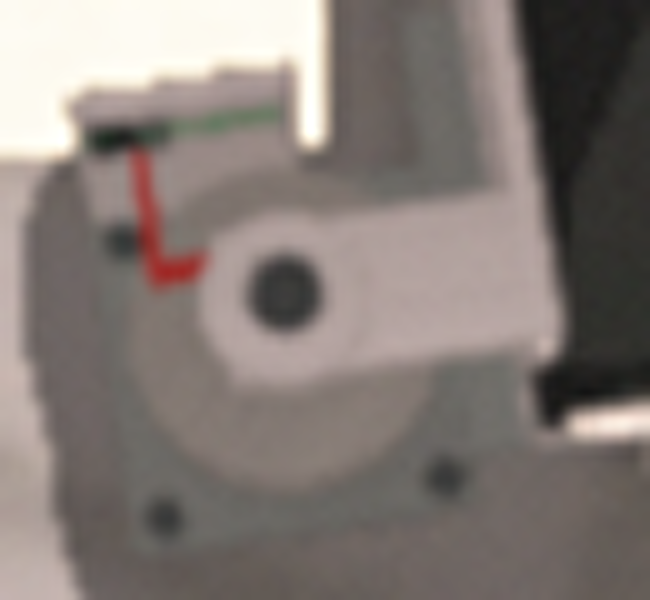

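Run:
```python
from h import *
t=np.load('pics/top0.npz');s=np.load('pics/side0.npz')
g=cv2.cvtColor(s['p'],cv2.COLOR_RGB2GRAY)[185:230,250:300]
g=np.clip((g.astype(float)-60)*4,0,255).astype(np.uint8)
cv2.imwrite('pics/sc3.png',cv2.resize(g,None,fx=12,fy=12,interpolation=cv2.INTER_CUBIC))
o=plane('top',[(268.5,199.2)],154)[0]; print('axis',o)
S=np.load('pics/P_side.npy')
q=S[185:230,250:300].reshape(-1,3); 
dx=q[:,:2]-o[:2]; rr=np.hypot(*dx.T); yaw=0.12
a=np.degrees(np.arctan2(dx[:,1],dx[:,0])-yaw)
m=(q[:,2]>54)&(q[:,2]<86)&(rr<50)&(rr>10)
for i in np.argsort(a): 
    if m[i]: print(int(a[i]),int(rr[i]),int(q[i,2]),end=' | ')
```

```text
axis [556.76918871 111.77996092 154.        ]
-186 41 60 | -186 41 79 | -185 41 71 | -184 40 85 | -183 41 66 | -180 37 64 | -180 25 85 | -176 37 85 | -176 40 58 | -169 31 85 | -152 32 82 | -152 39 84 | -139 33 85 | -122 33 83 | -109 40 83 | -17 30 84 | -2 47 83 | 0 46 74 | 1 46 78 | 1 46 54 | 2 46 82 | 2 46 59 | 3 46 64 | 7 46 70 | 11 46 76 | 20 49 74 | 23 34 62 | 26 38 83 | 26 41 61 | 27 41 65 | 27 41 73 | 27 42 58 | 28 38 69 | 29 39 81 | 29 39 62 | 30 42 71 | 30 32 61 | 30 39 66 | 30 43 56 | 31 42 83 | 34 40 61 | 34 37 64 | 36 45 56 | 37 45 83 | 37 41 78 | 38 35 61 | 38 38 62 | 40 39 59 | 40 43 61 | 42 40 76 | 43 25 85 | 45 38 61 | 45 41 82 | 46 42 60 | 49 44 58 | 50 28 85 | 52 42 59 | 53 42 85 | 53 43 55 | 54 43 64 | 55 44 84 | 56 45 81 | 57 41 79 | 58 42 65 | 58 42 72 | 59 42 77 | 59 43 69 | 61 40 61 | 62 46 61 | 64 48 66 | 64 43 79 | 64 43 67 | 65 43 71 | 65 38 76 | 65 44 61 | 66 45 84 | 66 39 81 | 67 46 78 | 68 41 75 | 68 41 60 | 68 42 72 | 70 38 66 | 70 44 70 | 70 45 59 | 71 47 68 | 72 40 83 | 72 41 64 | 73 42 76 | 73 43 62 | 73 43 74 | 73 43 55 | 74 44 60 | 75 46 84 | 76 39 6
[... 1114 characters left out ...]
77 | 124 41 57 | 125 40 68 | 125 41 60 | 125 40 79 | 125 40 71 | 126 32 85 | 126 44 81 | 126 44 70 | 128 42 83 | 130 41 59 | 130 40 74 | 130 40 62 | 130 40 70 | 131 45 69 | 133 42 55 | 133 42 59 | 134 41 73 | 134 41 81 | 134 41 69 | 134 40 77 | 136 44 67 | 137 43 77 | 137 39 59 | 139 41 79 | 139 42 57 | 139 41 83 | 139 41 68 | 139 41 71 | 143 39 57 | 144 42 74 | 144 42 66 | 145 42 70 | 145 41 81 | 145 41 54 | 146 41 84 | 146 41 57 | 147 40 76 | 147 44 59 | 148 40 60 | 148 43 80 | 150 42 83 | 153 41 58 | 155 40 61 | 155 44 62 | 155 44 58 | 157 42 80 | 163 33 85 | 164 40 60 | 164 40 64 | 165 43 61 | 166 39 78 | 168 36 57 | 169 36 60 | 170 36 64 | 170 41 85 | 171 29 85 | 172 41 76 | 172 38 63 |
```

View pics/sc3.png

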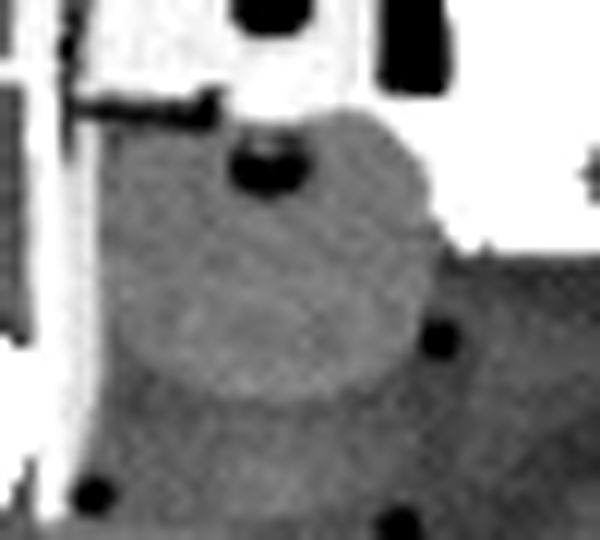

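```bash
python3 - <<'E'
from h import *
t=np.load('pics/top0.npz');s=np.load('pics/side0.npz')
for nm,f in(('top',t),('side',s)):
    p=f['p']; hsv=cv2.cvtColor(p,cv2.COLOR_RGB2HSV); P=np.load(f'pics/P_{nm}.npy')
    for c,lo,hi in(('red',(0,150,90),(8,255,255)),('green',(55,80,40),(85,255,255)),('brass',(12,150,120),(24,255,255)),('blue',(100,90,90),(115,255,255))):
        m=cv2.inRange(hsv,lo,hi); n,l,st,ce=cv2.connectedComponentsWithStats(m)
        for i in range(1,n):
            if st[i,4]>=6 and st[i,0]>130: print(nm,c,st[i],ce[i].round(1),np.nanmedian(P[l==i],0).round())
P=np.load('pics/P_top.npy')
# z-slice of rails
for lo,hi in((96,108),(128,145)):
    m=(P[:,:,2]>lo)&(P[:,:,2]<hi)&(P[:,:,0]>500)&(P[:,:,0]<720)&(P[:,:,1]<100)&(P[:,:,1]>-230)
    print(lo,m.sum()); 
    im=(m*255).astype(np.uint8); cv2.imwrite(f'pics/sl{lo}.png',cv2.resize(im[110:260,230:430],None,fx=3,fy=3))
E
python3 -c "
import cv2,numpy as np
a=cv2.imread('pics/sl96.png');b=cv2.imread('pics/sl128.png');cv2.imwrite('pics/sl.png',np.hstack([a,b])[:, :1200][::1,::1])
c=cv2.imread('pics/sl.png');cv2.imwrite('pics/sl.png',cv2.resize(c,(800,300)))"
```

```text
top red [211  33  12  12  99] [216.4  38.7] [993. 237. 160.]
top red [180  42  20  19 255] [189.3  51.2] [1010.  329.   72.]
top red [133  46   1   6   6] [133.   48.5] [1060.  516.   23.]
top red [140 148  20  37 190] [151.4 166. ] [685. 443.  10.]
top red [256 152   8  12  54] [259.6 157.5] [675. 132. 114.]
top red [424 185  11   8  62] [429.1 189.1] [ 568. -284.  169.]
top red [254 192   6   6  14] [255.9 195.4] [569. 144. 132.]
top brass [179  94  34  27 181] [195.7 106. ] [854. 315.  39.]
top brass [391 191  12   7  52] [397.4 194.1] [ 562. -218.  134.]
top blue [160  35  20  20 296] [169.8  44.6] [1036.  387.   72.]
top blue [366  46   5   4   7] [368.  47.] [ 967. -172.  144.]
top blue [306  53   6   3   8] [308.5  53.9] [949.  -8. 144.]
top blue [359  54  11   7  24] [363.7  57.1] [ 938. -156.  144.]
top blue [360  62  10   7  17] [364.1  65.2] [ 912. -156.  144.]
top blue [361  71   3   4   6] [362.3  72.8] [ 891. -150.  142.]
top blue [364  87  11   5  20] [370.  89.] [ 844. -168.  144.]
top blue [288  89   2   5   7] [288.6  90.9] [843.  49. 144.]
top blue [334  88   4   3
[... 488 characters left out ...]
98 254   7   5  13] [300.8 256.6] [426. 286.  40.]
side red [178 279  37  23 259] [194.4 288.7] [680. 450.   9.]
side brass [174 213  14   8  80] [180.3 216.2] [847. 172.   6.]
side brass [151 227  15  31 384] [158.1 241.9] [842. 337.  35.]
side brass [209 322  33  17 292] [225.5 329.1] [551. 569.  20.]
side blue [236 143  15  24 311] [243.1 154.7] [ 746. -184.   49.]
side blue [251 282   4   3   8] [252.2 283. ] [521. 439.  62.]
side blue [255 284   6   4  16] [257.6 285.2] [506. 443.  61.]
side blue [142 294   4   3   6] [143.8 295.3] [731. 613. 131.]
side blue [182 324   8   6  22] [185.5 326.7] [605. 661. 124.]
side blue [172 355  36  29 363] [194.2 371.9] [566. 720.  52.]
96 381
128 631
```

View pics/sl.png

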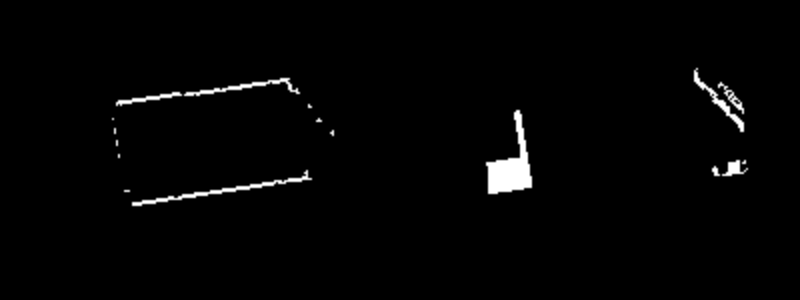

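Run:
```python
from h import *
P=np.load('pics/P_top.npy'); 
m=(P[:,:,2]>94)&(P[:,:,2]<108)&(P[:,:,0]>500)&(P[:,:,0]<720)&(P[:,:,1]<60)&(P[:,:,1]>-170)
X=P[m]; mid=611-(X[:,1]+65)*.12
for s in(0,1):
    Y=X[(X[:,0]>mid)==s]; Y=Y[abs(Y[:,0]-(611-(Y[:,1]+65)*.12))>40]
    k=np.polyfit(Y[:,1],Y[:,0],1)
    for _ in range(3):
        e=Y[:,0]-np.polyval(k,Y[:,1]); k=np.polyfit(Y[abs(e)<4][:,1],Y[abs(e)<4][:,0],1)
    print('rail',len(Y),k,np.degrees(np.arctan(k[0])),'x at y=-65',np.polyval(k,-65), Y[:,2].mean(), Y[:,1].min(),Y[:,1].max())
m=(P[:,:,2]>128)&(P[:,:,2]<147)&(P[:,:,0]>585)&(P[:,:,0]<690)&(P[:,:,1]<80)&(P[:,:,1]>30)
X=P[m];k=np.polyfit(X[:,0],X[:,1],1);print('web',k,np.degrees(np.arctan(k[0])),X[:,2].mean(),X[:,0].min(),X[:,0].max())
# gate line
m=(P[:,:,2]>120)&(P[:,:,2]<165)&(P[:,:,1]<-165)&(P[:,:,1]>-300)&(P[:,:,0]>540)&(P[:,:,0]<720)
X=P[m]; X=X[np.argsort(X[:,1])]; print(X[::6].round().tolist())
print(tri((298,121.5),(429.1,189.1)), tri((257.6-2,284),(149.9,223.4)))
K=[(256.7,218.5),(284.3,217.5)]
# jar/camera bias: project side
print(proj('side',[[449,266,72],[421,-33,72]]))
```

```text
rail 162 [-1.19261172e-01  5.34308010e+02] -6.801038943282273 x at y=-65 542.0599862808684 99.52787877062498 -168.12779244164153 50.66327338833081
rail 171 [-1.07774258e-01  6.70651279e+02] -6.151267222252505 x at y=-65 677.656605409852 99.41624380752633 -169.781147646122 56.62486220662489
web [  0.11459049 -14.76095206] 6.537038285111443 135.79708241599832 585.8320865809092 645.7779345030945
[[564.0, -294.0, 146.0], [566.0, -287.0, 137.0], [564.0, -283.0, 151.0], [573.0, -282.0, 143.0], [581.0, -281.0, 141.0], [574.0, -280.0, 137.0], [576.0, -278.0, 141.0], [577.0, -277.0, 132.0], [578.0, -274.0, 145.0], [581.0, -272.0, 143.0], [593.0, -269.0, 147.0], [596.0, -268.0, 144.0], [594.0, -265.0, 144.0], [589.0, -264.0, 140.0], [592.0, -262.0, 138.0], [593.0, -260.0, 136.0], [596.0, -257.0, 144.0], [599.0, -256.0, 143.0], [607.0, -253.0, 145.0], [620.0, -249.0, 144.0], [593.0, -247.0, 121.0], [622.0, -246.0, 145.0], [596.0, -246.0, 162.0], [623.0, -244.0, 144.0], [618.0, -244.0, 144.0], [602.0, -243.0, 143.0], [601.0, -242.0, 138.0], [596.0, -241.0, 160.0], [631.0, -240.0, 144.0], [633.0,
[... 1490 characters left out ...]
190.0, 159.0], [666.0, -189.0, 155.0], [563.0, -189.0, 121.0], [556.0, -188.0, 154.0], [565.0, -187.0, 159.0], [669.0, -186.0, 142.0], [672.0, -184.0, 130.0], [672.0, -184.0, 141.0], [686.0, -182.0, 159.0], [674.0, -181.0, 132.0], [691.0, -180.0, 159.0], [683.0, -178.0, 161.0], [676.0, -177.0, 156.0], [683.0, -176.0, 160.0], [677.0, -176.0, 125.0], [684.0, -175.0, 147.0], [693.0, -174.0, 152.0], [693.0, -174.0, 144.0], [690.0, -174.0, 135.0], [687.0, -173.0, 137.0]]
(array([ 567.80928497, -292.09821909,  157.57062178]), np.float64(3.744229970883733)) (array([512.71493644, 436.80591834,  56.87795451]), np.float64(0.08316951576672327))
[[294.84344734 241.77902071]
 [323.34103596 184.97969035]]
```

```bash
cat >> h.py <<'E'
def st():
    s=r.sense(); M=R.from_euler('xyz',s['tcp_rot']).as_matrix()
    print('t',round(s['clock'],2),'pos',s['eef_pos'].round(1),'x',M[:,0].round(3),'z',M[:,2].round(3),'jawdeg',np.degrees(np.arctan2(M[1,2],M[0,2])).round(1),'q',s['qpos'].round(2),'F',s['contact_force'].round(1),'op',round(s['opening'],3)); return s,M
E
python3 -c "
from h import *
st()"
```

```text
t 0.1 pos [269.9 563.3 230.6] x [-0.001 -0.001 -1.   ] z [ 0.432  0.902 -0.001] jawdeg 64.4 q [ 1.12  0.35  1.63  0.    1.16 -0.  ] F [-0.6 -0.7 -0.8] op 0.999
```

Emit:
{"fn": "step_arm", "kwargs": {"rows": [[15,-60,0,0,0,-0.15,85],[30,-120,0,0,0,-0.3,85],[45,-180,-10,0,0,-0.45,85],[60,-240,-20,0,0,-0.6,85],[75,-300,-30,0,0,-0.75,85],[91,-360,-40,0,0,-0.9,85],[106,-420,-50,0,0,-1.01,85],[121,-480,-60,0,0,-1.01,85]], "force": 50}}

```text
clock: 1.1
eef_pos: [390.7, 82.5, 170.7]
tcp_rot: [3.053, 1.57, -3.117]
contact_force: [1.0, 0.2, 0.3]
opening: 0.998
```

```bash
python3 -c "
from h import *
st()"
```

```text
t 1.1 pos [390.7  82.5 170.7] x [-0.001 -0.    -1.   ] z [ 0.994  0.113 -0.001] jawdeg 6.5 q [0.2  0.08 2.15 0.   0.92 0.09] F [1.  0.2 0.3] op 0.998
```

Emit:
{"fn": "step_arm", "kwargs": {"rows": [[15,-57,0,0,0,0,85],[30,-115.5,0,0,0,0,85],[30,-115.5,-50,0,0,0,85],[30,-115.5,-95,0,0,0,85],[30,-115.5,-126,0,0,0,85],[30,-115.5,-126,0,0,0,85],[30,-115.5,-126,0,0,0,40],[30,-115.5,-126,0,0,0,40]]}}

```text
clock: 2.1
eef_pos: [421.8, -33.0, 46.3]
tcp_rot: [-0.236, 1.569, -0.123]
contact_force: [-1.9, 0.4, 6.4]
opening: 0.674
```

Emit:
{"fn": "step_arm", "kwargs": {"rows": [[0,0,0,0,0,0,40],[0,0,0,0,0,0,40],[0,0,20,0,0,0,40],[0,0,60,0,0,0,40],[0,0,110,0,0,0,40],[0,0,150,0,0,0,40],[0,0,150,0,0,0,40],[0,0,150,0,0,0,40]]}}

```text
clock: 3.1
eef_pos: [421.3, -32.9, 195.9]
tcp_rot: [-0.238, 1.569, -0.125]
contact_force: [0.0, -0.3, -1.7]
opening: 0.671
```

```bash
python3 -c "
from h import *
st()
p,d=grab('side','s1');crop(p,215,90,375,240,'s1c')"
```

```text
t 3.1 pos [421.3 -32.9 195.9] x [ 0.001 -0.    -1.   ] z [0.994 0.113 0.001] jawdeg 6.5 q [-0.08  0.07  2.08 -0.    0.98 -0.19] F [ 0.  -0.3 -1.7] op 0.671
s1c 4
```

View pics/s1c.png

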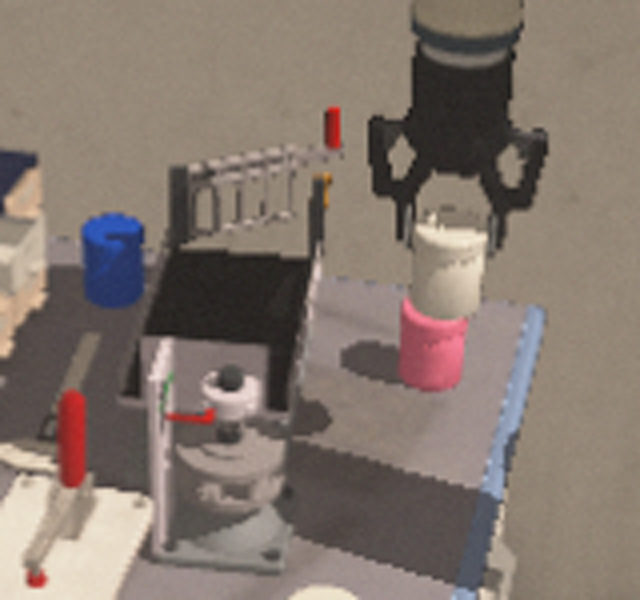

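Emit:
{"fn": "step_arm", "kwargs": {"rows": [[48,-20,0,0,0,0,40],[97,-40,0,0,0,0,40],[145,-60,0,0,0,0,40],[194,-79,0,0,0,0,40],[194,-79,-20,0,0,0,40],[194,-79,-45,0,0,0,40],[194,-79,-60,0,0,0,40],[194,-79,-66,0,0,0,40]]}}

```text
clock: 4.15
eef_pos: [613.9, -111.7, 127.5]
tcp_rot: [2.864, 1.568, 2.977]
contact_force: [-0.4, -0.1, 0.2]
opening: 0.674
```

Emit:
{"fn": "step_arm", "kwargs": {"rows": [[0,0,-1.5,0,0,0,40],[0,0,-3,0,0,0,40],[0,0,-4.5,0,0,0,40],[0,0,-5,0,0,0,40],[0,0,-5,0,0,0,40],[0,0,-5,0,0,0,40],[0,0,-5,0,0,0,40],[0,0,-5,0,0,0,40]]}}

```text
clock: 5.15
eef_pos: [614.4, -111.8, 124.2]
tcp_rot: [2.908, 1.57, 3.022]
contact_force: [-2.2, 0.3, 8.2]
opening: 0.677
```

Emit:
{"fn": "step_arm", "kwargs": {"rows": [[0,0,1,0,0,0,85],[0,0,1,0,0,0,85],[0,0,1,0,0,0,85],[0,0,1,0,0,0,85],[0,0,30,0,0,0,85],[0,0,75,0,0,0,85],[0,0,110,0,0,0,85],[-60,0,120,0,0,0,85]]}}

```text
clock: 6.15
eef_pos: [557.8, -112.2, 246.8]
tcp_rot: [-0.319, 1.566, -0.205]
contact_force: [-1.3, -0.0, 0.3]
opening: 0.997
```

```bash
cat >> h.py <<'E'
def jars(P,p):
    p=p.astype(int); m=((p.min(2)>165)&(p.max(2)-p.min(2)<45)&(((abs(P[:,:,2]-72)<10))|(abs(P[:,:,2]-155)<17))&(P[:,:,0]<800)).astype(np.uint8)
    n,l,s,c=cv2.connectedComponentsWithStats(m)
    for i in range(1,n):
        if s[i,4]>60:
            q=np.nanmedian(P[l==i],0); z=72 if q[2]<100 else q[2]; print('white',s[i],plane('top',c[i],z).round(1),q.round(1))
E
python3 -c "
from h import *
st()
p,d=grab('top','t2');P=depthpts('top',d);jars(P,p);crop(p,190,110,440,280,'t2c')"
```

```text
t 6.15 pos [ 557.8 -112.2  246.8] x [ 0.005 -0.001 -1.   ] z [0.994 0.114 0.005] jawdeg 6.5 q [-0.2   0.25  1.74 -0.    1.15 -0.32] F [-1.3 -0.   0.3] op 0.997
white [345 174  20  13 163] [[ 599.8 -104.5  149.6]] [ 599.5 -104.6  149.6]
white [260 191  19  17 176] [[557.2 112.5 142.1]] [556.1 113.3 142.1]
white [201 235  22  22 378] [[449.  265.8  72. ]] [449.7 266.6  72.1]
t2c 3
```

View pics/t2c.png

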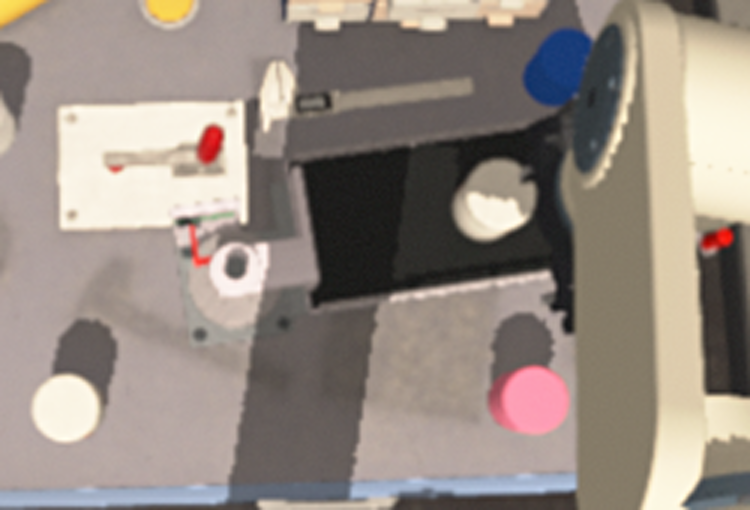

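Emit:
{"fn": "step_arm", "kwargs": {"rows": [[-17,58,0,0,0,0,85],[-34,116,0,0,0,0,85],[-51,174,0,0,0,0,85],[-68,232,0,0,0,0,85],[-85,290,0,0,0,0,85],[-102,348,-20,0,0,0,85],[-109,378,-60,0,0,0,85],[-109,378,-100,0,0,0,85]]}}

```text
clock: 7.2
eef_pos: [437.6, 269.0, 144.2]
tcp_rot: [2.776, 1.566, 2.893]
contact_force: [0.9, -1.1, -0.2]
opening: 0.992
```

```bash
python3 -c "
from h import *
st()
p,d=grab('top','t3');P=depthpts('top',d);jars(P,p)
p,d=grab('side','s3');crop(p,200,90,360,270,'s3c')"
```

```text
t 7.2 pos [437.6 269.  144.2] x [-0.005  0.001 -1.   ] z [ 0.993  0.116 -0.005] jawdeg 6.7 q [0.55 0.29 1.95 0.   0.91 0.43] F [ 0.9 -1.1 -0.2] op 0.992
white [384 150  28  30  98] [[ 633.6 -212.9  157.7]] [ 634.9 -214.7  157.7]
white [345 164  24  23 405] [[ 612.8 -110.3  149.9]] [ 612.4 -110.4  149.9]
s3c 3
```

View pics/s3c.png

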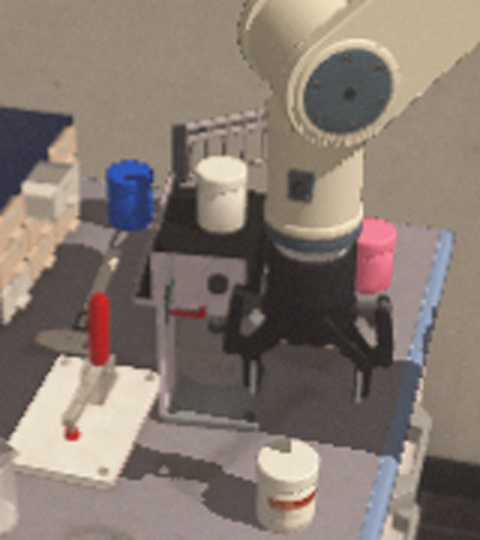

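```bash
python3 -c "
from h import *
st()"
```

```text
t 7.3 pos [435.3 265.7 141.5] x [-0.012 -0.004 -1.   ] z [ 0.993  0.115 -0.012] jawdeg 6.6 q [0.54 0.29 1.95 0.   0.91 0.43] F [-0.3 -0.4 -0.4] op 0.997
```

Emit:
{"fn": "step_arm", "kwargs": {"rows": [[13.7,0.3,0,0,-0.012,0,85],[13.7,0.3,0,0,-0.012,0,85],[13.7,0.3,-40,0,-0.012,0,85],[13.7,0.3,-75,0,-0.012,0,85],[13.7,0.3,-95,0,-0.012,0,85],[13.7,0.3,-95,0,-0.012,0,85],[13.7,0.3,-95,0,-0.012,0,40],[13.7,0.3,-95,0,-0.012,0,40]]}}

```text
clock: 8.3
eef_pos: [450.0, 266.5, 48.3]
tcp_rot: [-0.921, 1.568, -0.806]
contact_force: [-2.0, -0.5, 8.6]
opening: 0.672
```

```bash
python3 -c "
from h import *
st()"
```

```text
t 8.3 pos [450.  266.5  48.3] x [ 0.002 -0.002 -1.   ] z [0.993 0.114 0.002] jawdeg 6.6 q [ 0.53  0.45  1.99 -0.    0.7   0.42] F [-2.  -0.5  8.6] op 0.672
```

Emit:
{"fn": "step_arm", "kwargs": {"rows": [[0,0,0,0,0,0,40],[0,0,30,0,0,0,40],[0,0,80,0,0,0,40],[0,0,130,0,0,0,40],[0,0,180,0,0,0,40],[0,0,210,0,0,0,40],[0,0,210,0,0,0,40],[0,0,210,0,0,0,40]]}}

```text
clock: 9.3
eef_pos: [449.5, 266.2, 257.7]
tcp_rot: [-1.165, 1.568, -1.05]
contact_force: [-0.4, -0.5, -2.2]
opening: 0.671
```

Emit:
{"fn": "step_arm", "kwargs": {"rows": [[25,-48,0,0,0,0,40],[50,-96,0,0,0,0,40],[75,-144,0,0,0,0,40],[100,-192,0,0,0,0,40],[125,-240,0,0,0,0,40],[155,-288,0,0,0,0,40],[155,-288,0,0,0,0,40],[155,-288,0,0,0,0,40]]}}

```text
clock: 10.3
eef_pos: [603.5, -21.8, 255.9]
tcp_rot: [-2.39, 1.568, -2.276]
contact_force: [-0.8, 0.1, -1.4]
opening: 0.674
```

```bash
python3 -c "
from h import *
st()
p,d=grab('side','s4');crop(p,200,60,360,240,'s4c')
st()"
```

```text
t 10.3 pos [603.5 -21.8 255.9] x [-0.002 -0.002 -1.   ] z [ 0.994  0.113 -0.002] jawdeg 6.5 q [-0.04  0.3   1.65 -0.    1.19 -0.15] F [-0.8  0.1 -1.4] op 0.674
s4c 3
t 10.35 pos [603.5 -21.2 256.3] x [-0.001 -0.002 -1.   ] z [ 0.993  0.114 -0.001] jawdeg 6.6 q [-0.04  0.3   1.65 -0.    1.19 -0.15] F [-0.2  0.  -1.6] op 0.673
```

View pics/s4c.png

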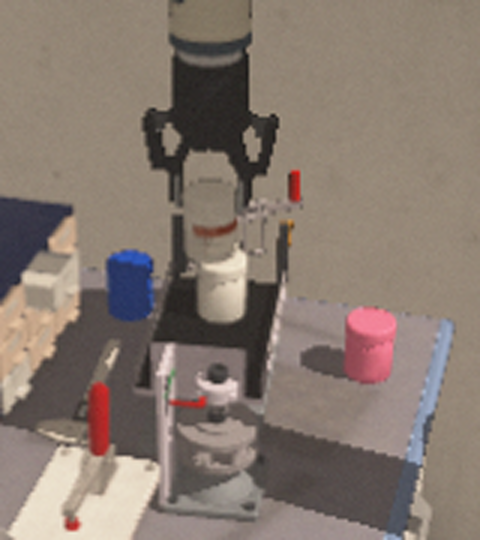

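Emit:
{"fn": "step_arm", "kwargs": {"rows": [[0,0,-30,0,0,0,40],[0,0,-75,0,0,0,40],[0,0,-105,0,0,0,40],[0,0,-120,0,0,0,40],[0,0,-126,0,0,0,40],[0,0,-129,0,0,0,40],[0,0,-131,0,0,0,40],[0,0,-131,0,0,0,40]]}}

```text
clock: 11.35
eef_pos: [604.2, -21.2, 126.3]
tcp_rot: [-1.415, 1.569, -1.301]
contact_force: [-0.5, -0.9, 2.5]
opening: 0.671
```

Emit:
{"fn": "step_arm", "kwargs": {"rows": [[0,0,-0.5,0,0,0,85],[0,0,-0.5,0,0,0,85],[0,0,-0.5,0,0,0,85],[0,0,0,0,0,0,85],[0,0,30,0,0,0,85],[0,0,75,0,0,0,85],[0,0,120,0,0,0,85],[-60,0,125,0,0,0,85]]}}

```text
clock: 12.35
eef_pos: [548.4, -21.4, 255.2]
tcp_rot: [-0.373, 1.561, -0.258]
contact_force: [-0.2, -0.3, -0.6]
opening: 0.992
```

Emit:
{"fn": "step_arm", "kwargs": {"rows": [[-50,10,0,0,0,0,85],[-100,20,0,0,0,0,85],[-150,40,0,0,0,0,85],[-200,60,0,0,0,0,85],[-200,60,0,0,0,0,85],[-200,60,0,0,0,0,85],[-200,60,0,0,0,0,85],[-200,60,0,0,0,0,85]]}}

```text
clock: 13.35
eef_pos: [349.1, 38.4, 255.0]
tcp_rot: [-0.397, 1.561, -0.283]
contact_force: [0.7, -0.5, 0.1]
opening: 1.0
```

Run:
```python
from h import *
st()
p,d=grab('top','t5');P=depthpts('top',d);jars(P,p);crop(p,230,110,440,265,'t5c')
ps,ds=grab('side','s5');crop(ps,215,90,315,220,'s5c');S=depthpts('side',ds)
for nm,pp,PP in(('top',p,P),('side',ps,S)):
    m=cv2.inRange(cv2.cvtColor(pp,cv2.COLOR_RGB2HSV),(0,150,90),(8,255,255)); 
    if nm=='top': m[:,:400]=0
    else: m[140:]=0; m[:,:280]=0
    ys,xs=np.nonzero(m); print(nm,xs.min(),xs.max(),ys.min(),ys.max(),xs.mean(),ys.mean())
    for x,y in zip(xs,ys): print((x,y),PP[y,x].round().tolist(),end=' ')
```

```text
t 13.35 pos [349.1  38.4 255. ] x [ 0.009 -0.003 -1.   ] z [0.993 0.114 0.009] jawdeg 6.5 q [ 0.11 -0.14  2.14 -0.    1.13 -0.  ] F [ 0.7 -0.5  0.1] op 1.0
white [361 165   7  17  76] [[ 616.  -130.8  149.5]] [ 615.2 -130.8  149.5]
white [260 191  20  17 176] [[557.4 112.2 142. ]] [556.2 113.3 142. ]
t5c 3
s5c 4
top 424 434 185 192 429.1694915254237 189.08474576271186
(np.int64(431), np.int64(185)) [736.0, -727.0, -795.0] (np.int64(429), np.int64(186)) [736.0, -731.0, -829.0] (np.int64(430), np.int64(186)) [574.0, -286.0, 179.0] (np.int64(431), np.int64(186)) [574.0, -287.0, 181.0] (np.int64(432), np.int64(186)) [728.0, -725.0, -781.0] (np.int64(433), np.int64(186)) [728.0, -732.0, -785.0] (np.int64(427), np.int64(187)) [732.0, -721.0, -833.0] (np.int64(428), np.int64(187)) [572.0, -282.0, 175.0] (np.int64(429), np.int64(187)) [571.0, -281.0, 183.0] (np.int64(430), np.int64(187)) [571.0, -284.0, 182.0] (np.int64(431), np.int64(187)) [571.0, -286.0, 182.0] (np.int64(432), np.int64(187)) [571.0, -289.0, 181.0] (np.int64(433), np.int64(187)) [571.0, -292.0, 182.0] (np.int64(425), np.int
[... 3422 characters left out ...]
np.int64(299), np.int64(122)) [559.0, -278.0, 163.0] (np.int64(297), np.int64(123)) [566.0, -277.0, 159.0] (np.int64(298), np.int64(123)) [563.0, -280.0, 157.0] (np.int64(299), np.int64(123)) [560.0, -284.0, 156.0] (np.int64(297), np.int64(124)) [566.0, -275.0, 156.0] (np.int64(298), np.int64(124)) [562.0, -272.0, 158.0] (np.int64(299), np.int64(124)) [558.0, -271.0, 159.0] (np.int64(297), np.int64(125)) [566.0, -276.0, 151.0] (np.int64(298), np.int64(125)) [562.0, -276.0, 152.0] (np.int64(299), np.int64(125)) [559.0, -279.0, 150.0] (np.int64(297), np.int64(126)) [566.0, -277.0, 146.0] (np.int64(298), np.int64(126)) [562.0, -278.0, 147.0] (np.int64(299), np.int64(126)) [558.0, -273.0, 150.0]
```

View pics/t5c.png

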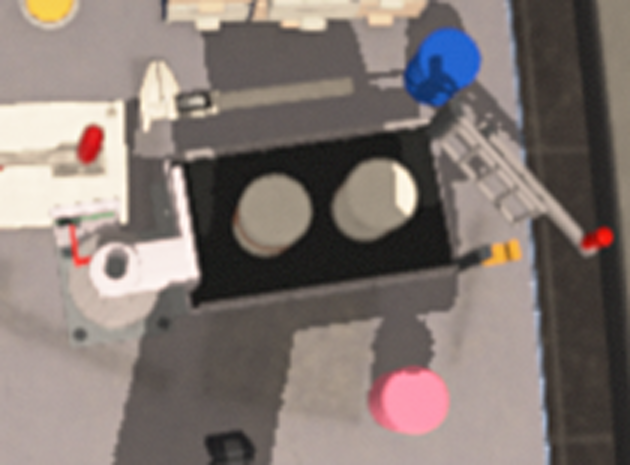

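View pics/s5c.png

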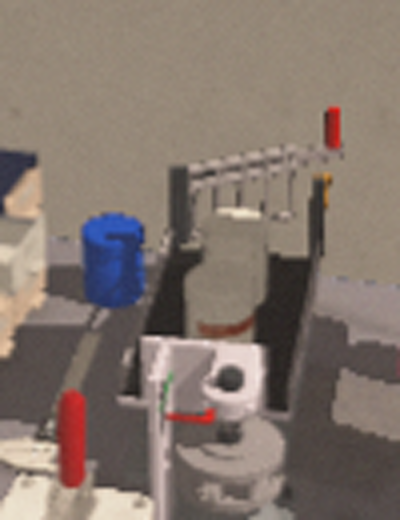

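Emit:
{"fn": "step_arm", "kwargs": {"rows": [[27,-41,0,0,0,-0.13,45],[55,-82,0,0,0,-0.26,45],[82,-122,0,0,0,-0.4,45],[109,-163,0,0,0,-0.53,45],[136,-203,0,0,0,-0.66,45],[164,-244,0,0,0,-0.79,45],[191,-285,0,0,0,-0.92,45],[218,-325,-5,0,-0.005,-1.056,45]]}}

```text
clock: 14.45
eef_pos: [567.9, -288.5, 249.7]
tcp_rot: [-0.115, 1.558, -1.062]
contact_force: [-0.4, 0.7, -0.4]
opening: 0.532
```

```bash
python3 -c "
from h import *
st()
p,d=grab('side','s6');crop(p,225,40,345,150,'s6c')
st()"
```

```text
t 14.45 pos [ 567.9 -288.5  249.7] x [ 0.006 -0.011 -1.   ] z [ 0.584 -0.811  0.013] jawdeg -54.2 q [-0.47  0.35  1.6  -0.01  1.19  0.48] F [-0.4  0.7 -0.4] op 0.532
s6c 5
t 14.5 pos [ 570.3 -292.8  248.6] x [ 0.008 -0.014 -1.   ] z [ 0.578 -0.816  0.016] jawdeg -54.7 q [-0.47  0.36  1.59 -0.01  1.18  0.49] F [ 1.3 -3.4  0.2] op 0.528
```

View pics/s6c.png

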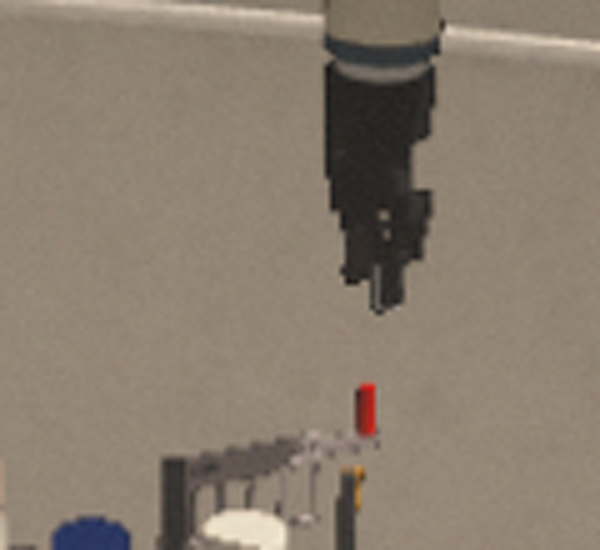

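Emit:
{"fn": "step_arm", "kwargs": {"rows": [[-3,5,-20,0.014,0.008,0,45],[-3,5,-35,0.014,0.008,0,45],[-3,5,-35,0.014,0.008,0,45],[-3,5,-35,0.014,0.008,0,45],[-3,5,-35,0.014,0.008,0,45],[-3,5,-35,0.014,0.008,0,45],[-3,5,-35,0.014,0.008,0,45],[-3,5,-35,0.014,0.008,0,45]]}}

```text
clock: 15.5
eef_pos: [567.3, -287.8, 213.7]
tcp_rot: [0.12, 1.57, -0.835]
contact_force: [-0.8, 0.8, 0.5]
opening: 0.523
```

```bash
python3 -c "
from h import *
p,d=grab('side','s7');crop(p,245,40,325,140,'s7c')
st()
print(proj('side',[[567,-287,213],[567,-287,183],[567,-287,170]]),proj('top',[[567,-287,183]]))"
```

```text
s7c 6
t 15.55 pos [ 567.3 -287.8  213.7] x [ 0. -0. -1.] z [ 0.578 -0.816  0.   ] jawdeg -54.7 q [-0.47  0.39  1.63 -0.    1.13  0.48] F [-0.1  0.2 -0.1] op 0.524
[[297.9261467  108.35862693]
 [297.6487063  115.83095578]
 [297.52877231 119.02963839]] [[431.56196619 188.54375896]]
```

View pics/s7c.png

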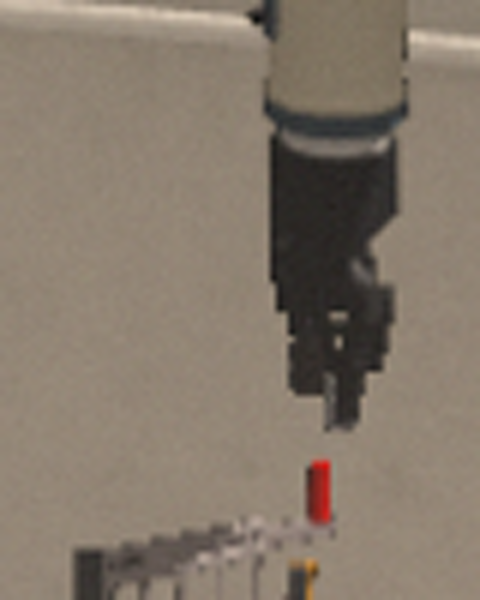

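Emit:
{"fn": "step_arm", "kwargs": {"rows": [[0,0,-20,0,0,0,45],[0,0,-40,0,0,0,45],[0,0,-55,0,0,0,45],[0,0,-60,0,0,0,45],[0,0,-60,0,0,0,45],[0,0,-60,0,0,0,5],[0,0,-60,0,0,0,5],[0,0,-60,0,0,0,5]], "force": 40}}

```text
clock: 16.55
eef_pos: [567.7, -288.0, 154.4]
tcp_rot: [0.36, 1.569, -0.594]
contact_force: [0.5, -0.3, 2.3]
opening: 0.146
```

Emit:
{"fn": "step_arm", "kwargs": {"rows": [[0,0,0,0,0,0,5],[0,0,0,0,0,0,5],[0,0,0,0,0,0,5],[0,0,0,0,0,0,5],[0,0,0,0,0,0,5],[0,0,0,0,0,0,5],[0,0,0,0,0,0,5],[0,0,0,0,0,0,5]]}}

```text
clock: 17.55
eef_pos: [567.8, -288.0, 154.4]
tcp_rot: [0.362, 1.569, -0.592]
contact_force: [0.1, 0.8, 3.0]
opening: 0.149
```

```bash
python3 -c "
from h import *
p,d=grab('side','s8');crop(p,245,60,325,160,'s8c')
st()"
```

```text
s8c 6
t 17.6 pos [ 567.7 -288.   154.4] x [ 0.001 -0.001 -1.   ] z [ 0.578 -0.816  0.001] jawdeg -54.7 q [-0.47  0.45  1.68 -0.    1.02  0.48] F [-0.6 -0.6  2. ] op 0.149
```

View pics/s8c.png

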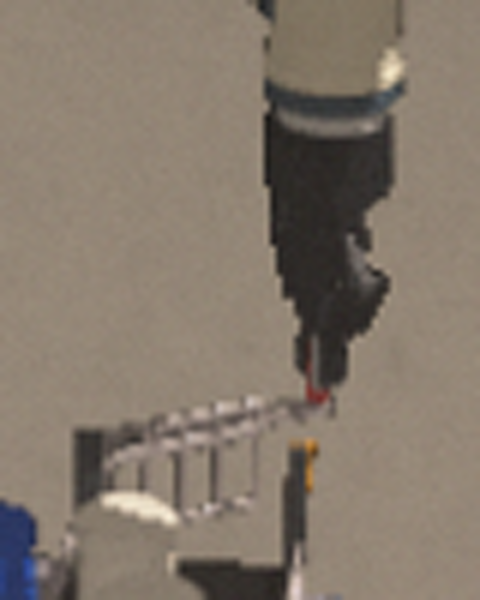

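Emit:
{"fn": "step_arm", "kwargs": {"rows": [[1,0.7,7.5,-0.035,0.049,0,5],[2.3,1.6,15,-0.069,0.098,0,5],[4,2.9,22.3,-0.104,0.147,0,5],[6,4.3,29.5,-0.139,0.196,0,5],[6,4.3,29.5,-0.139,0.196,0,5],[6,4.3,29.5,-0.139,0.196,0,5],[6,4.3,29.5,-0.139,0.196,0,5],[6,4.3,29.5,-0.139,0.196,0,5]]}}

```text
clock: 18.6
eef_pos: [573.6, -283.6, 183.7]
tcp_rot: [-1.566, 1.332, -2.521]
contact_force: [0.6, 0.5, -1.5]
opening: 0.147
```

```bash
python3 -c "
from h import *
p,d=grab('side','s9');crop(p,245,60,325,160,'s9c')
st()"
```

```text
s9c 6
t 18.65 pos [ 573.6 -283.6  183.7] x [-0.193 -0.138 -0.972] z [ 0.578 -0.816  0.001] jawdeg -54.7 q [-0.36  0.49  1.55 -0.21  1.24  0.68] F [-0.6  1.  -1.3] op 0.146
```

View pics/s9c.png

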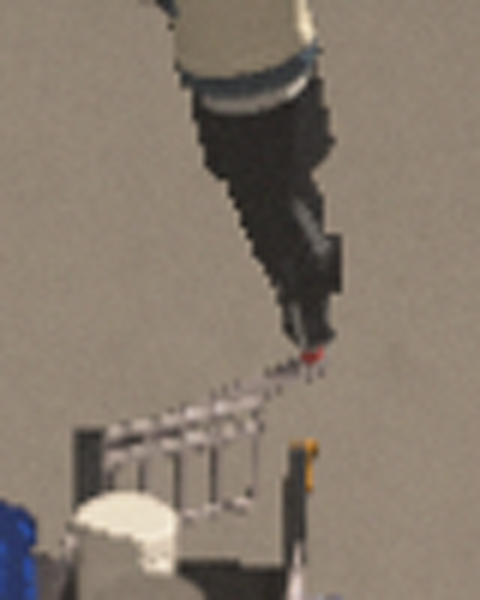

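Emit:
{"fn": "step_arm", "kwargs": {"rows": [[-5.5,7.4,0,0,0,-0.0625,5],[-10.5,15.1,0,0,0,-0.125,5],[-15,23.1,0,0,0,-0.1875,5],[-19,31.3,0,0,0,-0.25,5],[-22.4,39.8,0,0,0,-0.3125,5],[-25.4,48.5,0,0,0,-0.375,5],[-27.1,54.9,0,0,0,-0.42,5],[-27.1,54.9,0,0,0,-0.42,5]]}}

```text
clock: 19.65
eef_pos: [540.6, -230.3, 184.4]
tcp_rot: [-1.568, 1.32, -2.943]
contact_force: [-21.6, -7.5, 13.0]
opening: 0.147
```

```bash
python3 -c "
from h import *
p,d=grab('side','s10');crop(p,245,60,325,160,'s10c')
p,d=grab('top','t10');crop(p,330,110,450,220,'t10c')
st()"
```

```text
s10c 6
t10c 5
t 19.75 pos [ 540.6 -230.5  184.4] x [-0.244 -0.049 -0.969] z [ 0.195 -0.981  0.001] jawdeg -78.8 q [-0.33  0.46  1.61 -0.13  1.3   1.09] F [-22.3  -6.9  13.4] op 0.148
```

View pics/s10c.png

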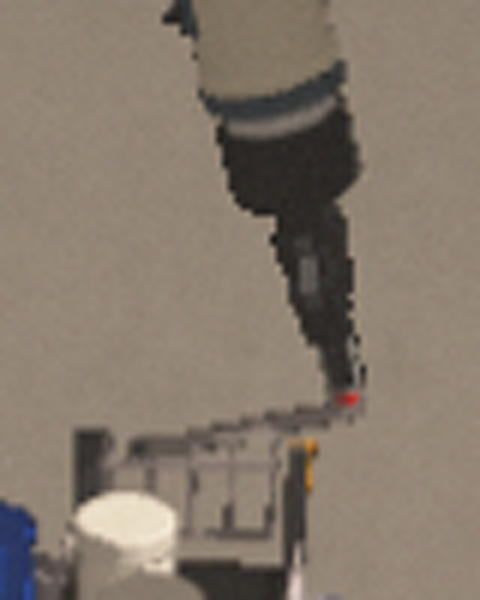

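View pics/t10c.png

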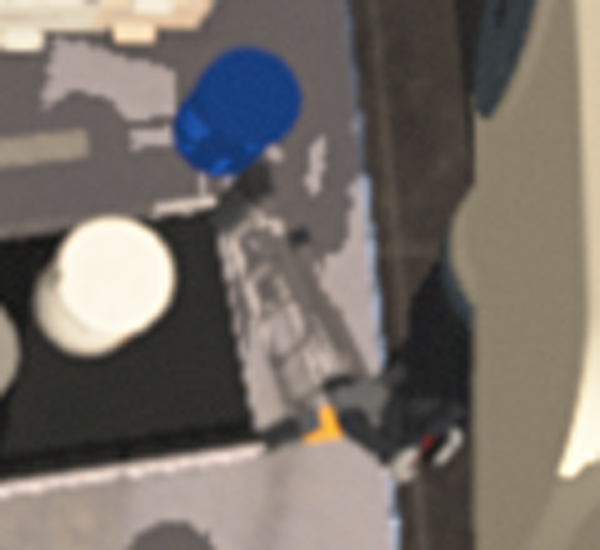

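Emit:
{"fn": "step_arm", "kwargs": {"rows": [[-1,3.5,0,0,0,-0.025,5],[-2.2,7.2,0,0,0,-0.05,5],[-3,10.8,0,0,0,-0.075,5],[-3.9,14.3,0,0,0,-0.1,5],[-4.6,18,0,0,0,-0.125,5],[-5.3,21.6,0,0,0,-0.15,5],[-5.3,21.6,0,0,0,-0.15,5],[-5.3,21.6,0,0,0,-0.15,5]]}}

```text
clock: 20.75
eef_pos: [534.3, -209.8, 184.7]
tcp_rot: [-1.561, 1.317, -3.086]
contact_force: [-7.4, -5.2, 3.8]
opening: 0.148
```

```bash
python3 -c "
from h import *
p,d=grab('side','s11');crop(p,245,60,325,160,'s11c')
p,d=grab('top','t11');crop(p,330,110,450,220,'t11c')
st()"
```

```text
s11c 6
t11c 5
t 20.85 pos [ 534.3 -209.8  184.7] x [-0.25  -0.014 -0.968] z [ 0.046 -0.999  0.003] jawdeg -87.4 q [-0.32  0.45  1.62 -0.1   1.31  1.24] F [-6.9 -5.3  4.6] op 0.147
```

View pics/s11c.png

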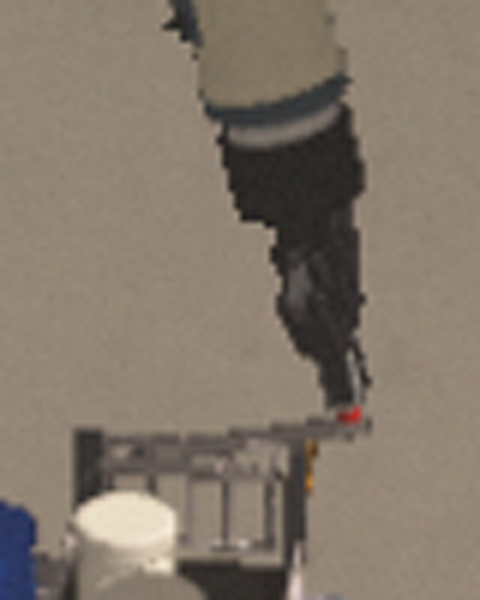

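View pics/t11c.png

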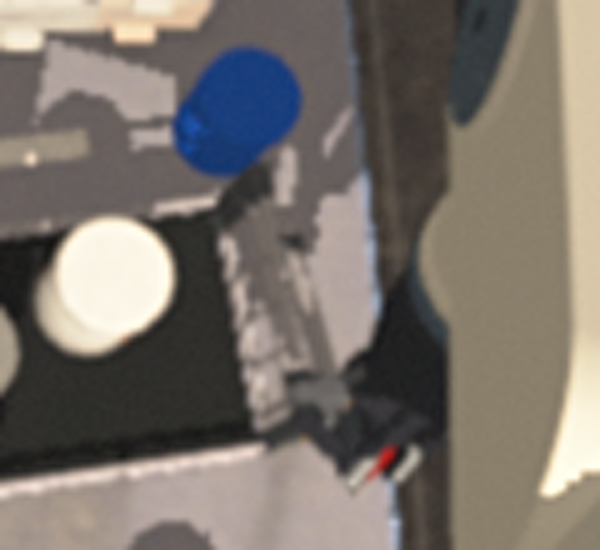

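Emit:
{"fn": "step_arm", "kwargs": {"rows": [[-0.5,2,0,0,0,-0.01,5],[-1,4,0,0,0,-0.02,5],[-1,6,0,0,0,-0.03,5],[-1,6,0,0,0,-0.03,5],[-1,6,0,0,0,-0.03,5],[-1,6,0,0,0,-0.03,5],[-1,6,0,0,0,-0.03,5],[-1,6,0,0,0,-0.03,5]]}}

```text
clock: 21.85
eef_pos: [534.6, -208.8, 185.6]
tcp_rot: [-1.524, 1.32, -3.079]
contact_force: [-1.9, -21.9, 2.1]
opening: 0.149
```

Emit:
{"fn": "step_arm", "kwargs": {"rows": [[-2.3,1,-7.5,0.007,-0.06,0,5],[-4,1,-15,0.014,-0.12,0,5],[-5.8,0.8,-22,0.02,-0.18,0,5],[-7.2,0.5,-28,0.027,-0.235,0,5],[-7.2,0.5,-29,0.027,-0.238,0,5],[-7.2,0.5,-29,0.027,-0.238,0,5],[-7.2,0.5,-29,0.027,-0.238,0,5],[-7.2,0.5,-29,0.027,-0.238,0,5]]}}

```text
clock: 22.85
eef_pos: [527.4, -210.3, 156.7]
tcp_rot: [-2.165, 1.557, 2.564]
contact_force: [-3.9, -11.6, 0.2]
opening: 0.15
```

```bash
python3 -c "
from h import *
p,d=grab('side','s12');crop(p,245,60,325,160,'s12c')
st()"
```

```text
s12c 6
t 22.9 pos [ 527.4 -210.3  156.7] x [-0.012  0.008 -1.   ] z [ 0.017 -1.    -0.008] jawdeg -89.0 q [-0.38  0.36  1.82  0.    0.99  1.17] F [ -4.  -12.3   0.9] op 0.145
```

View pics/s12c.png

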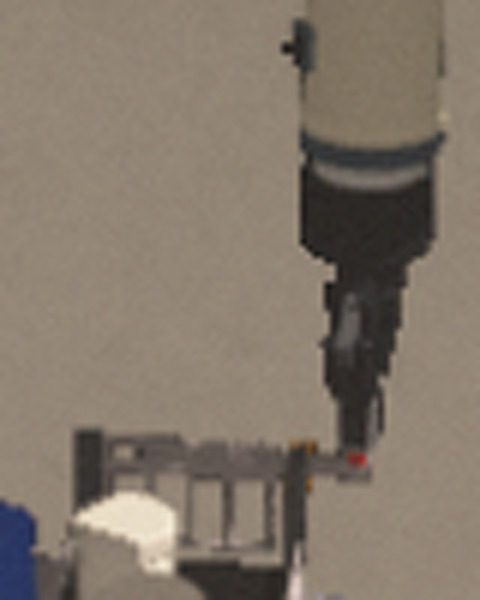

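Emit:
{"fn": "step_arm", "kwargs": {"rows": [[0,0,0,0,0,0,35],[0,0,0,0,0,0,35],[0,0,0,0,0,0,35],[0,0,5,0,0,0,35],[0,0,40,0,0,0,35],[0,0,85,0,0,0,35],[-30,30,100,0,0,0,35],[-80,80,110,0,0,0,35]]}}

```text
clock: 23.9
eef_pos: [454.0, -136.3, 266.9]
tcp_rot: [-2.249, 1.559, 2.48]
contact_force: [0.2, -0.0, 0.8]
opening: 0.408
```

Emit:
{"fn": "step_arm", "kwargs": {"rows": [[0,60,0,0,0,0.15,35],[-10,120,0,0,0,0.3,35],[-20,180,0,0,0,0.45,35],[-30,240,0,0,0,0.6,35],[-30,300,0,0,0,0.75,35],[-30,350,0,0,0,0.9,35],[-30,350,0,0,0,0.9,35],[-30,350,0,0,0,0.9,35]]}}

```text
clock: 24.9
eef_pos: [423.7, 213.5, 266.9]
tcp_rot: [-2.215, 1.559, -2.87]
contact_force: [0.1, 0.3, 0.7]
opening: 0.409
```

Run:
```python
from h import *
st()
p,d=grab('top','t13');P=depthpts('top',d);jars(P,p);crop(p,230,110,440,265,'t13c')
ps,ds=grab('side','s13');crop(ps,225,90,325,220,'s13c')
D=[];
for i in range(3): a,b=vision.grab_frame('side'); D.append(b)
ds=np.nanmedian(np.array([np.where(x>0,x,np.nan) for x in D+[ds]]),0); S=depthpts('side',np.nan_to_num(ds))
o=np.array([556.8,112]); yaw=.114
q=S[185:235,245:305].reshape(-1,3); dx=q[:,:2]-o; rr=np.hypot(*dx.T); a=np.degrees(np.arctan2(dx[:,1],dx[:,0])-yaw)
m=(q[:,2]>59)&(q[:,2]<80)&(rr<37)&(rr>18)&(a>0)&(a<190)
for i in np.argsort(a):
    if m[i]: print(int(a[i]),int(rr[i]),int(q[i,2]),end=' | ')
```

```text
t 24.9 pos [423.7 213.5 266.9] x [-0.012 -0.003 -1.   ] z [ 0.793 -0.609 -0.007] jawdeg -37.5 q [0.46 0.09 1.89 0.   1.17 1.12] F [0.1 0.3 0.7] op 0.409
white [260 191  10  17  92] [[558.1 123.  142.1]] [556.9 123.2 142.1]
t13c 3
s13c 4
28 32 60 | 29 35 65 | 31 36 62 | 36 34 60 | 83 22 60 | 86 26 60 | 88 31 60 | 91 22 61 | 93 27 61 | 93 30 59 | 94 36 60 | 99 32 61 | 99 28 62 | 99 22 61 | 105 29 59 | 106 26 60 | 107 21 60 | 108 36 60 | 109 33 61 | 112 26 60 | 114 34 61 | 115 22 60 | 117 29 61 | 124 22 59 | 166 36 62 | 172 35 63 |
```

View pics/t13c.png

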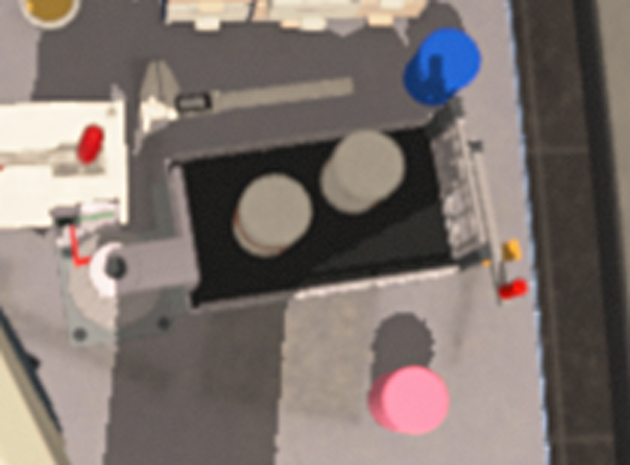

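View pics/s13c.png

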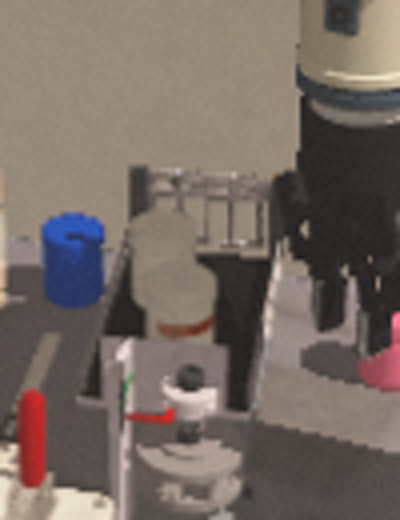

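Run:
```python
from h import *
t=np.load('pics/top0.npz'); P=np.load('pics/P_top.npy')
e=plane('top',[(141.2,261.2),(155.7,202.5)],57);print(e, np.linalg.norm(e[0]-e[1]))
# bar points by height
m=(P[:,:,2]>52)&(P[:,:,2]<67)&(P[:,:,0]>390)&(P[:,:,0]<640)&(P[:,:,1]>400)&(P[:,:,1]<480)
X=P[m]; print(len(X))
vx,vy,x0,y0=cv2.fitLine(X[:,:2].astype(np.float32),cv2.DIST_HUBER,0,.01,.01).ravel(); print(np.degrees(np.arctan2(vy,vx)),x0,y0)
u=(X[:,:2]-[x0,y0])@[vx,vy]; print(np.percentile(u,[1,99]), np.median(X[:,2]), 'y at 512.7', y0+(512.7-x0)*vy/vx)
w=(X[:,:2]-[x0,y0])@[-vy,vx]; print(np.percentile(w,[5,50,95]))
p=np.load('pics/t13.npz')
P=depthpts('top',p['d']); m=(P[:,:,2]>142)&(P[:,:,2]<158)&(P[:,:,1]<-60)&(P[:,:,1]>-170)&(P[:,:,0]>560); print('jarB',P[m].mean(0),m.sum())
print(proj('top',[[512.7,436.8,57]]))
```

```text
[[410.71812189 460.11393132  57.        ]
 [569.94655    421.21709216  57.        ]] 163.9105134412759
407
-12.885831 511.2398 436.11786
[-101.00898937  103.70122973] 61.82989327743405 y at 512.7 435.7838
[-6.74344566e+00 -1.32549613e-03  1.43678349e+01]
jarB [ 865.81250714 -112.15689154  145.29509289] 2289
[[149.89150749 223.41701451]]
```

Run:
```python
from h import *
P=np.load('pics/P_top.npy'); S=np.load('pics/P_side.npy')
for A in (P,S):
  X=A.reshape(-1,3); d=np.array([np.cos(-.23),np.sin(-.23)]); u=(X[:,:2]-[512.5,436.5])@d; w=(X[:,:2]-[512.5,436.5])@[-d[1],d[0]]
  for lo in range(-40,45,8):
    m=(abs(u)<35)&(w>=lo)&(w<lo+8); print(lo,m.sum(),np.nanpercentile(X[m][:,2],[5,50,95]).round() if m.sum() else '')
```

```text
-40 67 [-3. -0.  3.]
-32 88 [-2.  7. 13.]
-24 69 [ 7. 10. 14.]
-16 68 [ 8. 10. 13.]
-8 134 [ 8. 36. 65.]
0 114 [ 7. 13. 65.]
8 14 [ 8.  9. 12.]
16 11 [10. 11. 13.]
24 46 [ 5. 10. 13.]
32 59 [-3. -0.  3.]
40 64 [-3.  1.  3.]
-40 13 [-3.  1.  3.]
-32 17 [ 7.  9. 11.]
-24 62 [ 6. 10. 12.]
-16 58 [ 7. 10. 13.]
-8 72 [ 7. 10. 61.]
0 151 [ 7. 56. 64.]
8 84 [ 7. 10. 61.]
16 57 [ 7.  9. 12.]
24 97 [-4.  8. 12.]
32 92 [-4. -0. 10.]
40 66 [-5. -2.  2.]
```

Emit:
{"fn": "step_arm", "kwargs": {"rows": [[11,28,0,0,0,0.18,35],[22,56,0,0,0,0.36,35],[33,84,0,0,0,0.54,35],[44,112,0,0,0,0.72,35],[55,140,0,0,0,0.9,35],[66,168,-10,0,0,1.08,35],[77,196,-30,0,0,1.26,35],[88.8,223,-50,0,0,1.44,35]]}}

```text
clock: 26.15
eef_pos: [513.9, 435.8, 216.5]
tcp_rot: [-2.217, 1.559, -1.43]
contact_force: [0.2, -0.9, 0.3]
opening: 0.413
```

```bash
python3 -c "
from h import *
st()"
```

```text
t 26.15 pos [513.9 435.8 216.5] x [ 0.002 -0.011 -1.   ] z [ 0.706  0.709 -0.007] jawdeg 45.1 q [ 0.71  0.44  1.53 -0.01  1.17 -0.08] F [ 0.2 -0.9  0.3] op 0.413
```

Emit:
{"fn": "step_arm", "kwargs": {"rows": [[-1.4,0.7,-20,0.01,0.002,0.18,35],[-1.4,0.7,-50,0.01,0.002,0.36,35],[-1.4,0.7,-80,0.01,0.002,0.552,35],[-1.4,0.7,-110,0.01,0.002,0.552,35],[-1.4,0.7,-120,0.01,0.002,0.552,35],[-1.4,0.7,-120,0.01,0.002,0.552,35],[-1.4,0.7,-120,0.01,0.002,0.552,35],[-1.4,0.7,-120,0.01,0.002,0.552,35]]}}

```text
clock: 27.15
eef_pos: [513.1, 437.0, 97.9]
tcp_rot: [-1.041, 1.566, 0.298]
contact_force: [0.1, -0.8, -0.8]
opening: 0.41
```

```bash
python3 -c "
from h import *
p,d=grab('side','s14');crop(p,190,200,310,330,'s14c')
st()"
```

```text
s14c 4
t 27.2 pos [512.9 436.9  97.6] x [ 0.004  0.001 -1.   ] z [0.229 0.973 0.002] jawdeg 76.7 q [ 0.7   0.56  1.63 -0.    0.95 -0.63] F [ 0.4 -0.4  0.4] op 0.41
```

View pics/s14c.png

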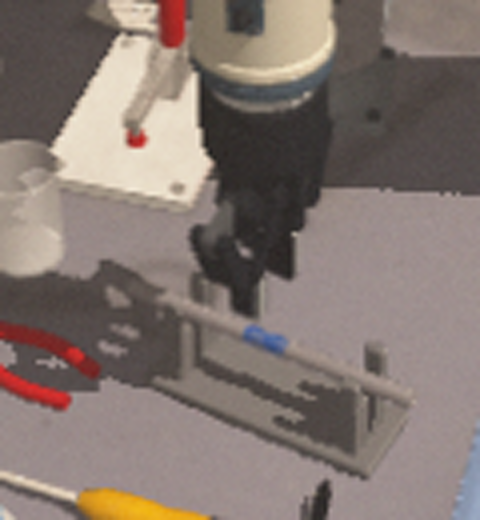

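Emit:
{"fn": "step_arm", "kwargs": {"rows": [[0,0,-25,0,0,0,35],[0,0,-45,0,0,0,35],[0,0,-59,0,0,0,35],[0,0,-59,0,0,0,35],[0,0,-59,0,0,0,2],[0,0,-59,0,0,0,2],[0,0,-59,0,0,0,2],[0,0,-59,0,0,0,2]], "force": 80}}

```text
clock: 28.2
eef_pos: [513.4, 437.3, 39.5]
tcp_rot: [-0.973, 1.565, 0.367]
contact_force: [0.0, -0.3, 5.2]
opening: 0.113
```

```bash
python3 -c "
from h import *
st()"
```

```text
t 28.2 pos [513.4 437.3  39.5] x [ 0.005  0.002 -1.   ] z [0.229 0.973 0.003] jawdeg 76.7 q [ 0.7   0.64  1.65 -0.    0.85 -0.63] F [ 0.  -0.3  5.2] op 0.113
```

Emit:
{"fn": "step_arm", "kwargs": {"rows": [[0,0,0,0,0,0,2],[0,0,20,0,0,0,2],[0,0,50,0,0,0,2],[0,0,80,0,0,0,2],[0,0,110,0,0,0,2],[0,0,110,0,0,0,2],[0,0,110,0,0,0,2],[0,0,110,0,0,0,2]]}}

```text
clock: 29.2
eef_pos: [512.7, 436.7, 148.1]
tcp_rot: [-1.183, 1.567, 0.156]
contact_force: [-0.7, 0.9, -1.8]
opening: 0.118
```

```bash
python3 -c "
from h import *
st()
p,d=grab('side','s15');crop(p,190,190,310,320,'s15c')
"
```

```text
t 29.2 pos [512.7 436.7 148.1] x [ 0.003  0.001 -1.   ] z [0.229 0.973 0.001] jawdeg 76.7 q [ 0.7   0.51  1.59 -0.    1.04 -0.63] F [-0.7  0.9 -1.8] op 0.118
s15c 4
```

View pics/s15c.png

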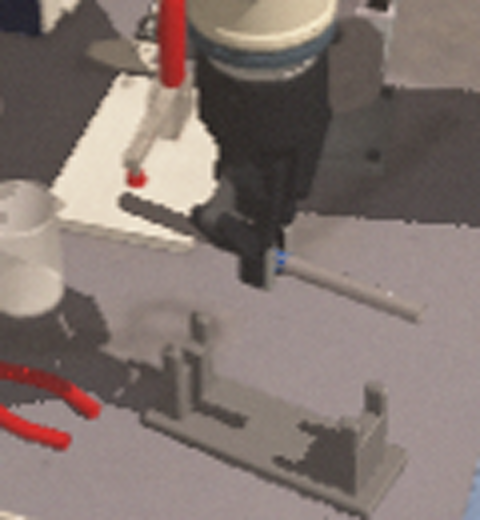

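Run:
```python
from h import *
e=plane('side',[(190+122/4,190+200/4),(190+421/4,190+316/4)],165.6); print(e,np.linalg.norm(e[1]-e[0]),e.mean(0))
c=np.array([556.8,112.]);
for h in (108.5,):
    a=np.radians(h)
    for rr in(185,121,118,110,100): print(rr,c+rr*np.array([np.cos(a),np.sin(a)]))
```

```text
[[609.75649795 414.92906908 165.6       ]
 [406.23027808 464.69859557 165.6       ]] 209.523096439747 [507.99338802 439.81383233 165.6       ]
185 [498.09863857 287.43987621]
121 [518.40613657 226.74716228]
118 [519.35805054 223.90219131]
110 [521.8964878  216.31560207]
100 [525.06953436 206.83236552]
```

Emit:
{"fn": "step_arm", "kwargs": {"rows": [[-1,-22,0,0,0,-0.14,2],[-2,-44,0,0,0,-0.28,2],[-3,-66,0,0,0,-0.42,2],[-4,-88,0,0,0,-0.56,2],[-5,-110,0,0,0,-0.7,2],[-6,-132,0,0,0,-0.84,2],[-7,-154,0,0,0,-0.98,2],[-8.3,-168,0,0,0,-1.008,2]]}}

```text
clock: 30.25
eef_pos: [504.1, 267.7, 147.5]
tcp_rot: [-1.555, 1.567, -1.225]
contact_force: [0.4, 0.1, -1.4]
opening: 0.118
```

Emit:
{"fn": "step_arm", "kwargs": {"rows": [[0,0,-25,0,0,0,2],[0,0,-50,0,0,0,2],[0,0,-75,0,0,0,2],[0,0,-90,0,0,0,2],[0,0,-95,0,0,0,2],[0,0,-95,0,0,0,2],[0,0,-95,0,0,0,2],[0,0,-95,0,0,0,2]]}}

```text
clock: 31.25
eef_pos: [504.5, 268.0, 53.2]
tcp_rot: [-1.191, 1.567, -0.861]
contact_force: [-0.2, 0.8, -2.2]
opening: 0.116
```

```bash
python3 -c "
from h import *
st()
p,d=grab('side','s16');crop(p,230,160,330,270,'s16c')
p,d=grab('top','t16');crop(p,180,160,310,270,'t16c')
"
```

```text
t 31.25 pos [504.5 268.   53.2] x [ 0.002 -0.003 -1.   ] z [0.946 0.325 0.001] jawdeg 18.9 q [ 0.49  0.5   1.88 -0.    0.76  0.16] F [-0.2  0.8 -2.2] op 0.116
s16c 5
t16c 5
```

View pics/s16c.png

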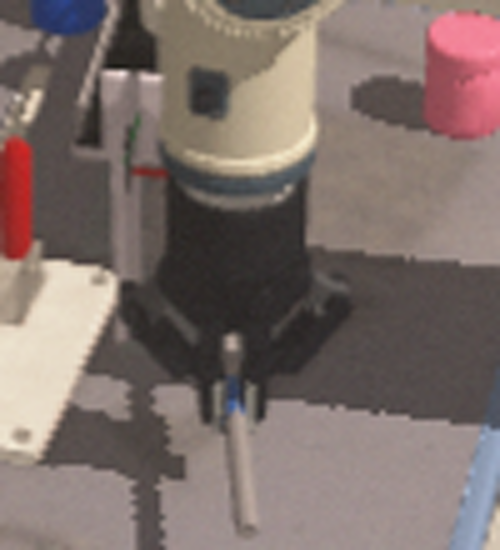

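View pics/t16c.png

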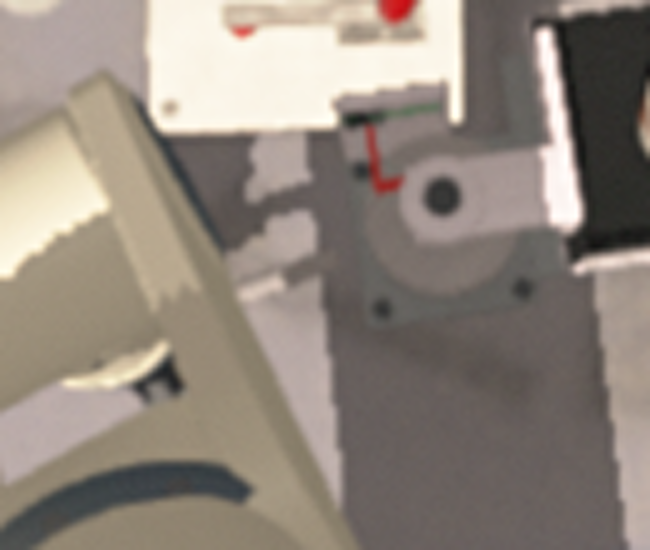

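Run:
```python
from h import *
t=np.load('pics/t16.npz')['p']
img=t[:,:,::-1].copy()
x0,y0,x1,y1=225,170,300,230; f=10
big=cv2.resize(img[y0:y1,x0:x1],None,fx=f,fy=f,interpolation=cv2.INTER_CUBIC)
big=cv2.convertScaleAbs(big,alpha=1.6,beta=-60)
c=np.array([556.8,112.]);yaw=.114
a=np.linspace(0,2*np.pi,120)
for (r_,z,col) in((42,89,(0,255,0)),(42,51,(255,0,0))):
    uv=proj('top',np.c_[c[0]+r_*np.cos(a),c[1]+r_*np.sin(a),np.full(120,z)])
    for u,v in uv: cv2.circle(big,(int((u-x0+.5)*f),int((v-y0+.5)*f)),1,col,-1)
h=np.radians(108.5)
for rr in(14,42,65,90):
    u,v=proj('top',[[c[0]+rr*np.cos(h),c[1]+rr*np.sin(h),70]])[0]; cv2.circle(big,(int((u-x0+.5)*f),int((v-y0+.5)*f)),3,(0,0,255),-1)
cv2.imwrite('pics/t16d.png',big)
print(plane('top',[(243,213.6)],70))
```

```text
[[531.49963857 180.3434043   70.        ]]
```

View pics/t16d.png

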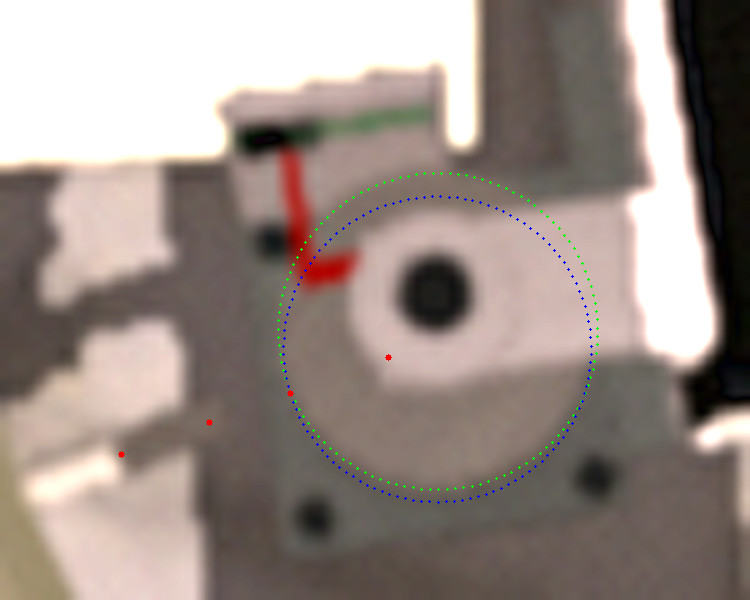

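Emit:
{"fn": "step_arm", "kwargs": {"rows": [[3.2,-9.5,-0.5,0,0,0,2],[6.3,-19,-0.5,0,0,0,2],[7.9,-23.7,-0.5,0,0,0,2],[9.5,-28.4,-0.5,0,0,0,2],[10.5,-31.3,-0.5,0,0,0,2],[11.7,-35,-0.5,0,0,0,2],[11.7,-35,-0.5,0,0,0,2],[11.7,-35,-0.5,0,0,0,2]]}}

```text
clock: 32.35
eef_pos: [516.0, 232.9, 52.5]
tcp_rot: [-1.309, 1.567, -0.978]
contact_force: [0.3, 0.2, -1.8]
opening: 0.116
```

```bash
python3 -c "
from h import *
s,M=st(); print(s['wrist_torque'].round(2))
p,d=grab('top','t17');crop(p,225,170,300,230,'t17c')
"
```

```text
t 32.35 pos [516.  232.9  52.5] x [ 0.002 -0.003 -1.   ] z [0.946 0.325 0.001] jawdeg 18.9 q [ 0.42  0.49  1.89 -0.    0.76  0.1 ] F [ 0.3  0.2 -1.8] op 0.116
[ 0.02 -0.05 -0.01]
t17c 10
```

View pics/t17c.png

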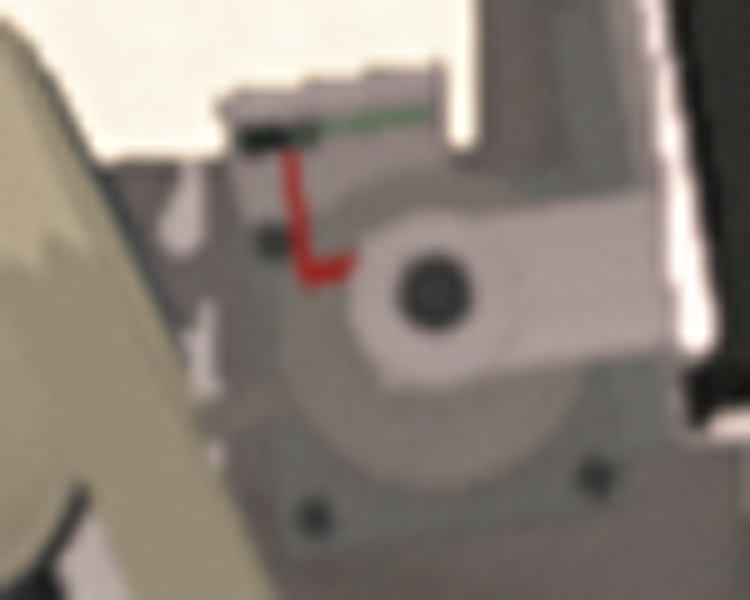

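Emit:
{"fn": "step_arm", "kwargs": {"rows": [[1.3,-3.8,0,0,0,0,2],[2.5,-7.6,0,0,0,0,2],[3.6,-10.6,0,0,0,0,2],[3.6,-10.6,0,0,0,0,2],[3.6,-10.6,0,0,0,0,2],[3.6,-10.6,0,0,0,0,2],[3.6,-10.6,0,0,0,0,2],[3.6,-10.6,0,0,0,0,2]]}}

```text
clock: 33.4
eef_pos: [519.1, 224.3, 52.6]
tcp_rot: [-0.267, 1.57, 0.063]
contact_force: [-5.8, 13.9, -1.2]
opening: 0.115
```

```bash
cat >> h.py <<'E'
def arc(a1,R=120.5,n=8,c=(556.8,112.),dz=0):
    s,M=st(); p=s['eef_pos']; a0=np.degrees(np.arctan2(p[1]-c[1],p[0]-c[0])); print('a0',a0.round(2),'r',np.hypot(p[1]-c[1],p[0]-c[0]).round(1))
    jaw=np.degrees(np.arctan2(M[1,2],M[0,2]))
    for i in range(1,n+1):
        a=a0+(a1-a0)*i/n; t=np.radians(a); print([round(c[0]+R*np.cos(t)-p[0],1),round(c[1]+R*np.sin(t)-p[1],1),dz,0,0,round(np.radians(a-a0),3),2])
E
python3 -c "
from h import *
arc(145)"
```

```text
t 33.4 pos [519.1 224.3  52.6] x [ 0.001  0.    -1.   ] z [0.946 0.324 0.001] jawdeg 18.9 q [ 0.41  0.49  1.89 -0.    0.76  0.08] F [-5.8 13.9 -1.2] op 0.115
a0 108.57 r 118.5
[np.float64(-9.6), np.float64(-1.5), 0, 0, 0, np.float64(0.079), 2]
[np.float64(-18.2), np.float64(-5.6), 0, 0, 0, np.float64(0.159), 2]
[np.float64(-26.5), np.float64(-10.4), 0, 0, 0, np.float64(0.238), 2]
[np.float64(-34.4), np.float64(-15.8), 0, 0, 0, np.float64(0.318), 2]
[np.float64(-41.9), np.float64(-21.8), 0, 0, 0, np.float64(0.397), 2]
[np.float64(-48.8), np.float64(-28.4), 0, 0, 0, np.float64(0.477), 2]
[np.float64(-55.2), np.float64(-35.6), 0, 0, 0, np.float64(0.556), 2]
[np.float64(-61.0), np.float64(-43.2), 0, 0, 0, np.float64(0.636), 2]
```

Emit:
{"fn": "step_arm", "kwargs": {"rows": [[-9.6,-1.5,0,0,0,0.079,2],[-18.2,-5.6,0,0,0,0.159,2],[-26.5,-10.4,0,0,0,0.238,2],[-34.4,-15.8,0,0,0,0.318,2],[-41.9,-21.8,0,0,0,0.397,2],[-48.8,-28.4,0,0,0,0.477,2],[-55.2,-35.6,0,0,0,0.556,2],[-61,-43.2,0,0,0,0.636,2]]}}

```text
clock: 34.4
eef_pos: [460.0, 182.6, 53.3]
tcp_rot: [-0.377, 1.564, 0.593]
contact_force: [2.9, 9.3, -2.0]
opening: 0.118
```

```bash
python3 -c "
from h import *
arc(180)
p,d=grab('top','t18');crop(p,215,160,315,240,'t18c')
p,d=grab('side','s18');crop(p,225,140,325,240,'s18c')
st()"
```

```text
t 34.4 pos [460.  182.6  53.3] x [ 0.005  0.004 -1.   ] z [0.566 0.824 0.006] jawdeg 55.5 q [ 0.37  0.41  2.05  0.    0.68 -0.6 ] F [ 2.9  9.3 -2. ] op 0.118
a0 143.93 r 119.8
[np.float64(-5.8), np.float64(-7.5), 0, 0, 0, np.float64(0.079), 2]
[np.float64(-10.5), np.float64(-15.7), 0, 0, 0, np.float64(0.157), 2]
[np.float64(-14.4), np.float64(-24.3), 0, 0, 0, np.float64(0.236), 2]
[np.float64(-17.7), np.float64(-33.2), 0, 0, 0, np.float64(0.315), 2]
[np.float64(-20.3), np.float64(-42.4), 0, 0, 0, np.float64(0.393), 2]
[np.float64(-22.2), np.float64(-51.7), 0, 0, 0, np.float64(0.472), 2]
[np.float64(-23.3), np.float64(-61.1), 0, 0, 0, np.float64(0.551), 2]
[np.float64(-23.7), np.float64(-70.6), 0, 0, 0, np.float64(0.63), 2]
t18c 7
s18c 6
t 34.5 pos [459.5 181.9  53.2] x [ 0.005  0.003 -1.   ] z [0.567 0.824 0.005] jawdeg 55.5 q [ 0.37  0.41  2.05  0.    0.68 -0.6 ] F [ 2.5  9.  -2.6] op 0.113
```

View pics/t18c.png

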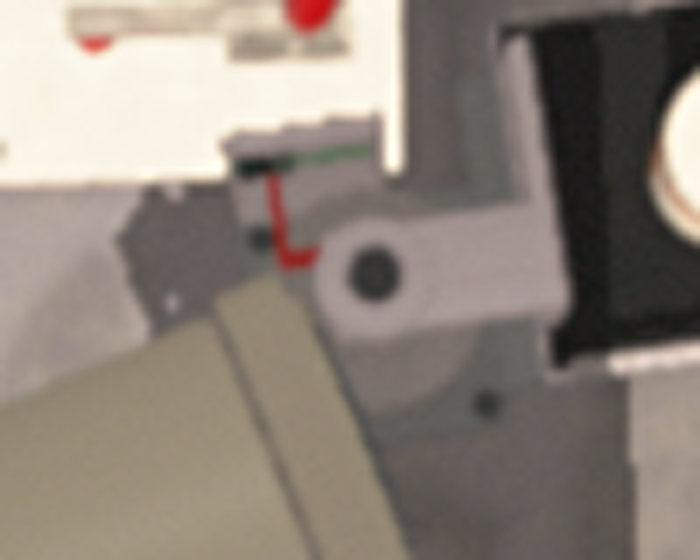

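View pics/s18c.png

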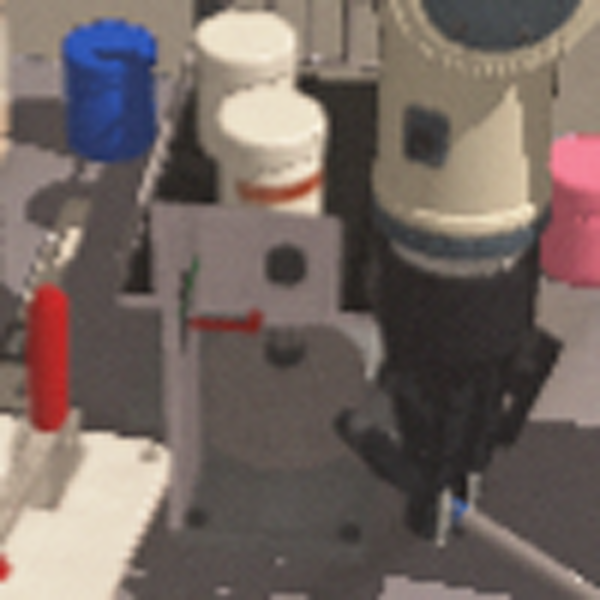

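Emit:
{"fn": "step_arm", "kwargs": {"rows": [[-5.8,-7.5,0,0,0,0.079,2],[-10.5,-15.7,0,0,0,0.157,2],[-14.4,-24.3,0,0,0,0.236,2],[-17.7,-33.2,0,0,0,0.315,2],[-20.3,-42.4,0,0,0,0.393,2],[-22.2,-51.7,0,0,0,0.472,2],[-23.3,-61.1,0,0,0,0.551,2],[-23.7,-70.6,0,0,0,0.63,2]]}}

```text
clock: 35.5
eef_pos: [438.1, 112.2, 53.9]
tcp_rot: [-0.79, 1.561, 0.812]
contact_force: [5.0, 9.7, -3.9]
opening: 0.119
```

```bash
python3 -c "
from h import *
arc(211)
p,d=grab('top','t19');crop(p,215,160,315,240,'t19c')
p,d=grab('side','s19');crop(p,225,140,325,240,'s19c')
st()"
```

```text
t 35.5 pos [438.1 112.2  53.9] x [ 0.007  0.007 -1.   ] z [-0.031  0.999  0.007] jawdeg 91.8 q [ 0.24  0.36  2.14  0.01  0.64 -1.37] F [ 5.   9.7 -3.9] op 0.119
a0 179.88 r 118.7
[np.float64(-1.6), np.float64(-8.2), 0, 0, 0, np.float64(0.068), 2]
[np.float64(-0.8), np.float64(-16.3), 0, 0, 0, np.float64(0.136), 2]
[np.float64(0.6), np.float64(-24.4), 0, 0, 0, np.float64(0.204), 2]
[np.float64(2.5), np.float64(-32.3), 0, 0, 0, np.float64(0.272), 2]
[np.float64(5.0), np.float64(-40.1), 0, 0, 0, np.float64(0.339), 2]
[np.float64(7.9), np.float64(-47.7), 0, 0, 0, np.float64(0.407), 2]
[np.float64(11.4), np.float64(-55.2), 0, 0, 0, np.float64(0.475), 2]
[np.float64(15.4), np.float64(-62.3), 0, 0, 0, np.float64(0.543), 2]
t19c 7
s19c 6
t 35.6 pos [437.9 111.8  53.9] x [ 0.006  0.007 -1.   ] z [-0.03   1.     0.007] jawdeg 91.7 q [ 0.24  0.36  2.14  0.01  0.64 -1.37] F [ 3.1  8.3 -3.5] op 0.117
```

View pics/s19c.png

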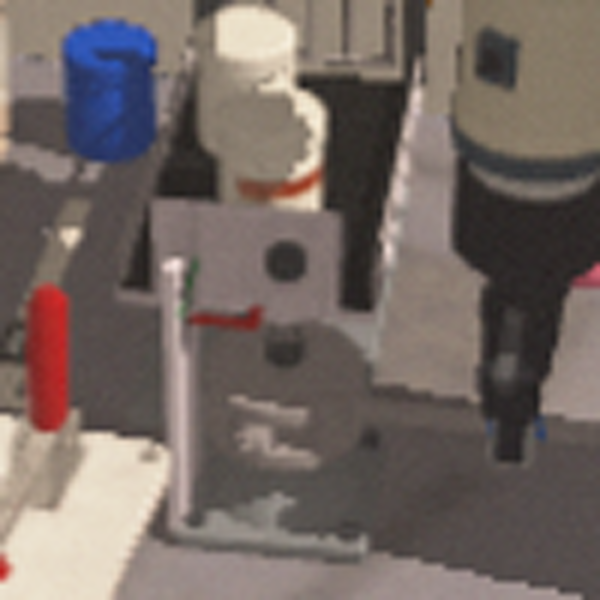

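Emit:
{"fn": "step_arm", "kwargs": {"rows": [[-1.6,-8.2,0,0,0,0.068,2],[-0.8,-16.3,0,0,0,0.136,2],[0.6,-24.4,0,0,0,0.204,2],[2.5,-32.3,0,0,0,0.272,2],[5,-40.1,0,0,0,0.339,2],[7.9,-47.7,0,0,0,0.407,2],[11.4,-55.2,0,0,0,0.475,2],[15.4,-62.3,0,0,0,0.543,2]]}}

```text
clock: 36.6
eef_pos: [453.8, 50.1, 54.1]
tcp_rot: [-0.816, 1.56, 1.331]
contact_force: [1.2, 11.3, -2.4]
opening: 0.115
```

```bash
python3 -c "
from h import *
p,d=grab('top','t20');crop(p,215,160,345,260,'t20c')
p,d=grab('side','s20');crop(p,225,140,325,240,'s20c')
arc(211)"
```

```text
t20c 6
s20c 6
t 36.7 pos [453.8  49.9  54. ] x [ 0.002  0.01  -1.   ] z [-0.544  0.839  0.007] jawdeg 123.0 q [ 0.1   0.36  2.13  0.02  0.65 -2.06] F [ 0.5 10.4 -1.9] op 0.117
a0 -148.89 r 120.3
[np.float64(74.0), np.float64(-54.8), 0, 0, 0, np.float64(0.785), 2]
[np.float64(165.2), np.float64(-41.1), 0, 0, 0, np.float64(1.57), 2]
[np.float64(219.9), np.float64(33.1), 0, 0, 0, np.float64(2.355), 2]
[np.float64(206.2), np.float64(124.3), 0, 0, 0, np.float64(3.141), 2]
[np.float64(132.0), np.float64(179.1), 0, 0, 0, np.float64(3.926), 2]
[np.float64(40.9), np.float64(165.4), 0, 0, 0, np.float64(4.711), 2]
[np.float64(-14.0), np.float64(91.3), 0, 0, 0, np.float64(5.496), 2]
[np.float64(-0.3), np.float64(0.1), 0, 0, 0, np.float64(6.281), 2]
```

View pics/t20c.png

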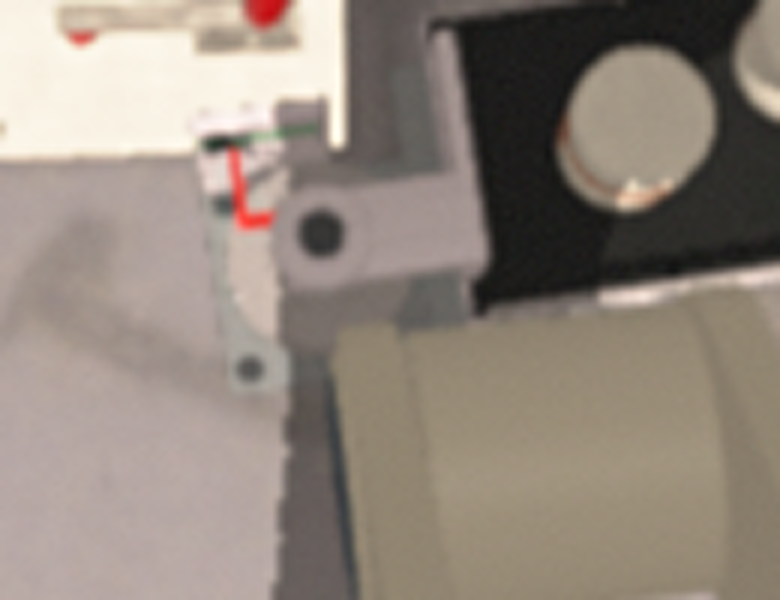

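View pics/s20c.png

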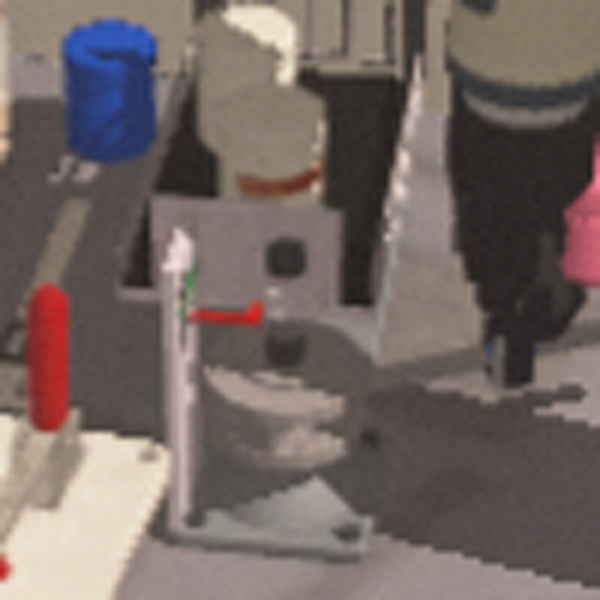

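Emit:
{"fn": "step_arm", "kwargs": {"rows": [[-4,-1,0,0,0,0,2],[-9,-4.5,0,0,0,0,2],[-17,-9.8,0,0,0,0,2],[-26,-15.3,0,0,0,0,2],[-35.6,-21.5,0,0,0,0,2],[-35.6,-21.5,0,0,0,0,2],[-35.6,-21.5,0,0,0,0,2],[-35.6,-21.5,0,0,0,0,2]]}}

```text
clock: 37.7
eef_pos: [418.7, 28.4, 54.1]
tcp_rot: [-0.862, 1.56, 1.284]
contact_force: [0.2, -0.8, -0.7]
opening: 0.117
```

```bash
cat >> h.py <<'E'
def holes(n=5,yaw=.114,o=(556.8,112)):
    D=[]
    for i in range(n): a,b=vision.grab_frame('side'); D.append(np.where(b>0,b,np.nan))
    D=np.nanmedian(np.array(D),0); S=depthpts('side',np.nan_to_num(D))
    q=S[180:240,240:310].reshape(-1,3); dx=q[:,:2]-np.array(o); rr=np.hypot(*dx.T); a=np.degrees(np.arctan2(dx[:,1],dx[:,0]))
    m=(q[:,2]>59)&(q[:,2]<80)&(rr<37)&(rr>18)&(a>0)&(a<200)
    print('holes (world deg,r,z)'); 
    for i in np.argsort(a):
        if m[i]: print(int(a[i]),int(rr[i]),int(q[i,2]),end=' | ')
    print()
    # best fit phase: count inliers lat<9
    A=np.radians(a[m]);r_=rr[m]; best=[]
    for h in np.arange(0,60,.5):
        k=(a[m]-h+30)%60-30; lat=r_*np.sin(np.radians(k)); best.append((np.sum(abs(lat)<8.5),h))
    mx=max(b[0] for b in best); hh=[b[1] for b in best if b[0]==mx]; print('phase world mod60',hh,mx,m.sum())
E
python3 - <<'E'
from h import *
st(); holes()
p,d=grab('top','t21'); P=depthpts('top',d); P0=depthpts('top',np.load('pics/t13.npz')['d'])
u,v=np.rint(proj('top',[[580,106,140]])[0]).astype(int); print(u,v)
for A in (P0,P): print(np.nanmedian(A[v-3:v+4,u-4:u+5,2]))
crop(p,215,160,345,260,'t21c')
p,d=grab('side','s21');crop(p,225,140,325,240,'s21c')
E
```

```text
t 37.7 pos [418.7  28.4  54.1] x [ 0.003  0.01  -1.   ] z [-0.544  0.839  0.007] jawdeg 123.0 q [ 0.06  0.32  2.2   0.02  0.62 -2.1 ] F [ 0.2 -0.8 -0.7] op 0.117
holes (world deg,r,z)
56 24 60 | 61 35 59 | 63 35 68 | 63 36 64 | 63 31 62 | 65 33 67 | 67 29 61 | 67 34 61 | 71 32 60 | 71 26 61 | 74 35 59 | 76 31 61 | 77 25 61 | 80 35 60 | 80 28 60 | 86 36 62 | 130 36 61 | 135 31 60 | 136 36 60 | 137 29 63 | 140 32 60 | 144 34 60 | 149 27 59 | 149 35 63 | 150 30 60 | 153 29 63 | 153 25 61 | 154 32 64 | 
phase world mod60 [np.float64(16.5)] 26 28
270 191
139.6279484995
144.47309915230323
t21c 6
s21c 6
```

View pics/s21c.png

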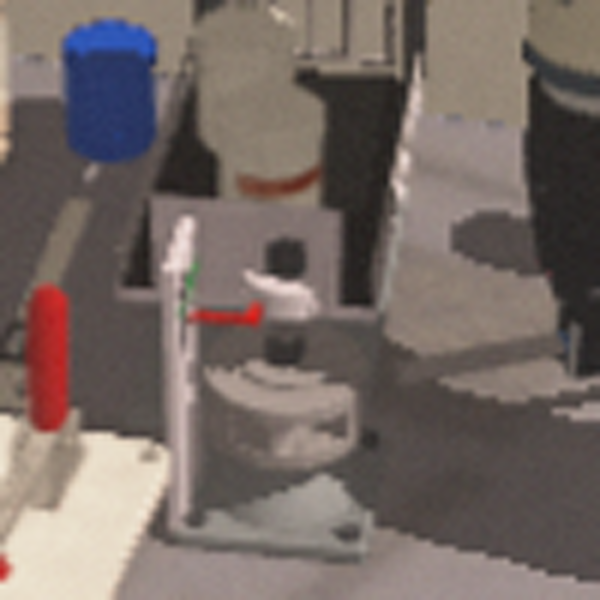

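Run:
```python
from h import *
f=np.load('pics/t13.npz');g=np.load('pics/t21.npz')
P0=depthpts('top',f['d']);P=depthpts('top',g['d'])
for nm,(x,y,z) in dict(arm=(580,106,140),arm2=(585,100,140),table=(650,20,80),table2=(590,-130,80),lidA=(605,-22,152),head=(550,100,140),base=(520,80,10)).items():
    u,v=np.rint(proj('top',[[x,y,z]])[0]).astype(int); a=P0[v-3:v+4,u-3:u+4,2];b=P[v-3:v+4,u-3:u+4,2]; print(nm,(u,v),np.nanmedian(a).round(1),np.nanmedian(b).round(1),np.nanmean(b-a).round(2),np.nanstd(b-a).round(1))
```

```text
arm (np.int64(270), np.int64(191)) 140.2 145.7 4.5 8.2
arm2 (np.int64(273), np.int64(189)) 90.2 89.2 3.44 10.7
table (np.int64(301), np.int64(168)) 79.3 85.1 5.86 2.6
table2 (np.int64(358), np.int64(188)) 79.8 84.5 4.9 2.3
lidA (np.int64(322), np.int64(179)) 149.8 156.2 6.2 2.1
head (np.int64(273), np.int64(203)) 142.1 148.2 5.27 2.4
base (np.int64(280), np.int64(219)) 11.9 12.5 7.31 23.3
```

View pics/t21c.png

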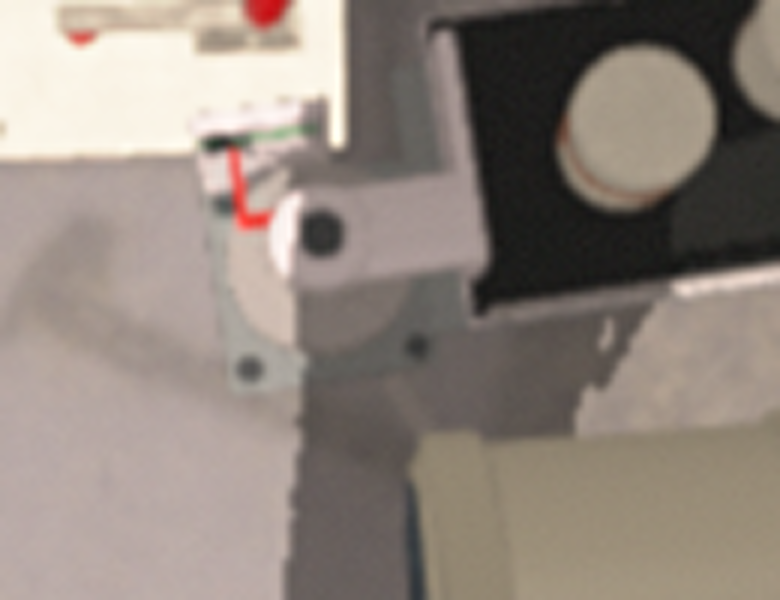

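```bash
cat >> h.py <<'E'
def arc2(a1,dyaw,R,n=8,c=(556.8,112.),dz=0,R0=None):
    s,M=st(); p=s['eef_pos']; a0=np.degrees(np.arctan2(p[1]-c[1],p[0]-c[0]))%360; r0=np.hypot(p[1]-c[1],p[0]-c[0]); print('a0',a0.round(2),'r',r0.round(1))
    for i in range(1,n+1):
        t=np.radians(a0+(a1-a0)*i/n); rr=r0+(R-r0)*min(1,i/3); print('[%.1f, %.1f, %.1f, 0, 0, %.3f, 2],'%(c[0]+rr*np.cos(t)-p[0],c[1]+rr*np.sin(t)-p[1],dz*min(1,i/3),np.radians(dyaw)*i/n))
E
python3 -c "
from h import *
arc2(144,-68,165,dz=-1.3)"
```

```text
t 38.05 pos [418.3  28.4  54. ] x [ 0.002  0.01  -1.   ] z [-0.544  0.839  0.007] jawdeg 123.0 q [ 0.06  0.32  2.2   0.02  0.62 -2.1 ] F [ 0.6 -0.4 -0.9] op 0.115
a0 211.11 r 161.8
[-11.7, 20.7, -0.4, 0, 0, -0.148, 2],
[-20.3, 43.0, -0.9, 0, 0, -0.297, 2],
[-25.6, 66.5, -1.3, 0, 0, -0.445, 2],
[-26.3, 90.6, -1.3, 0, 0, -0.593, 2],
[-23.5, 114.6, -1.3, 0, 0, -0.742, 2],
[-17.3, 137.9, -1.3, 0, 0, -0.890, 2],
[-7.7, 160.1, -1.3, 0, 0, -1.038, 2],
[5.0, 180.6, -1.3, 0, 0, -1.187, 2],
```

Emit:
{"fn": "step_arm", "kwargs": {"rows": [[-11.7,20.7,-0.4,0,0,-0.148,2],[-20.3,43,-0.9,0,0,-0.297,2],[-25.6,66.5,-1.3,0,0,-0.445,2],[-26.3,90.6,-1.3,0,0,-0.593,2],[-23.5,114.6,-1.3,0,0,-0.742,2],[-17.3,137.9,-1.3,0,0,-0.89,2],[-7.7,160.1,-1.3,0,0,-1.038,2],[5,180.6,-1.3,0,0,-1.187,2]]}}

```text
clock: 39.05
eef_pos: [423.3, 209.8, 52.7]
tcp_rot: [-0.815, 1.561, 0.14]
contact_force: [0.1, -0.4, -1.4]
opening: 0.116
```

```bash
python3 -c "
from h import *
arc2(77,-67.5,165)"
```

```text
t 39.05 pos [423.3 209.8  52.7] x [ 0.01   0.001 -1.   ] z [0.578 0.816 0.007] jawdeg 54.7 q [ 0.46  0.38  2.1  -0.01  0.65 -0.49] F [ 0.1 -0.4 -1.4] op 0.116
a0 143.76 r 165.5
[15.7, 18.2, 0.0, 0, 0, -0.147, 2],
[33.9, 33.9, 0.0, 0, 0, -0.295, 2],
[54.2, 46.8, 0.0, 0, 0, -0.442, 2],
[76.0, 56.8, 0.0, 0, 0, -0.589, 2],
[99.1, 63.5, 0.0, 0, 0, -0.736, 2],
[122.9, 66.8, 0.0, 0, 0, -0.884, 2],
[146.9, 66.6, 0.0, 0, 0, -1.031, 2],
[170.6, 62.9, 0.0, 0, 0, -1.178, 2],
```

Emit:
{"fn": "step_arm", "kwargs": {"rows": [[15.7,18.2,0,0,0,-0.147,2],[33.9,33.9,0,0,0,-0.295,2],[54.2,46.8,0,0,0,-0.442,2],[76,56.8,0,0,0,-0.589,2],[99.1,63.5,0,0,0,-0.736,2],[122.9,66.8,0,0,0,-0.884,2],[146.9,66.6,0,0,0,-1.031,2],[170.6,62.9,0,0,0,-1.178,2]]}}

```text
clock: 40.05
eef_pos: [594.4, 272.9, 52.3]
tcp_rot: [-0.865, 1.561, -1.093]
contact_force: [0.2, 0.1, -1.8]
opening: 0.112
```

```bash
python3 -c "
from h import *
st()
p,d=grab('top','t22');crop(p,190,140,310,240,'t22c')
p,d=grab('side','s22');crop(p,200,150,320,260,'s22c')
st()"
```

```text
t 40.05 pos [594.4 272.9  52.3] x [ 0.005 -0.009 -1.   ] z [ 0.974 -0.226  0.006] jawdeg -13.0 q [ 0.43  0.6   1.69 -0.01  0.85  0.67] F [ 0.2  0.1 -1.8] op 0.112
t22c 6
s22c 5
t 40.15 pos [596.1 272.6  52.6] x [ 0.007 -0.008 -1.   ] z [ 0.974 -0.225  0.008] jawdeg -13.0 q [ 0.43  0.6   1.69 -0.01  0.85  0.67] F [ 0.  -0.4 -1.2] op 0.114
```

View pics/t22c.png

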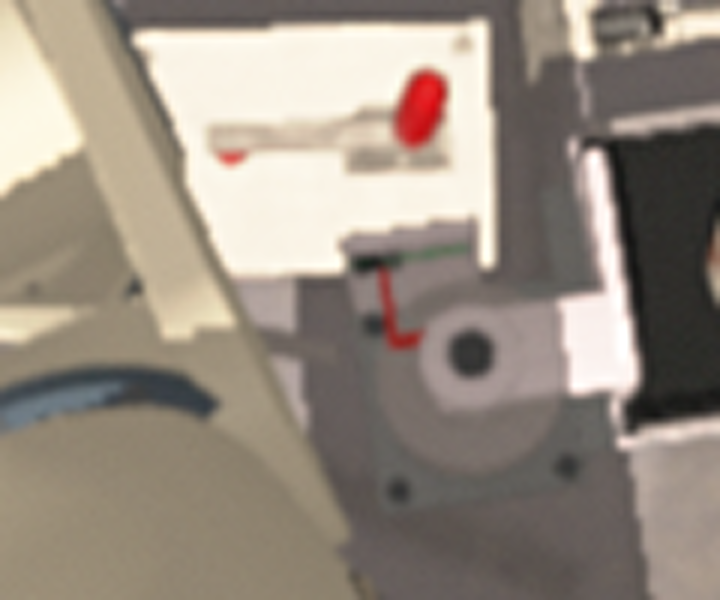

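View pics/s22c.png

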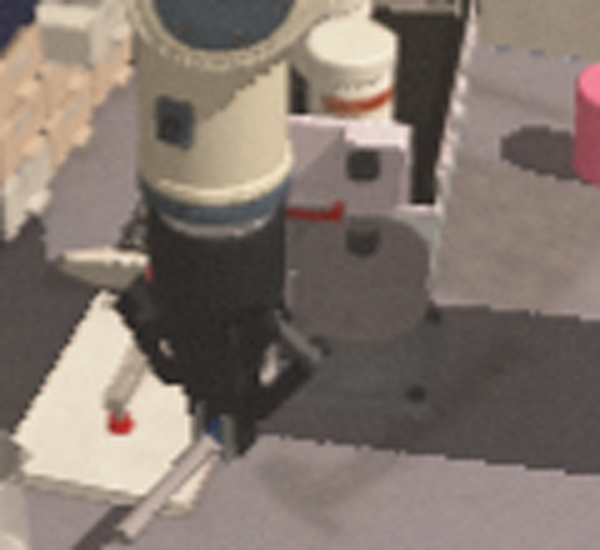

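Run:
```python
from h import *
holes(8)
e=plane('side',[(200+128/5,150+532/5),(200+200/5,150+452/5)],70); print(e,np.degrees(np.arctan2(*(e[0]-e[1])[[1,0]])))
e=plane('top',[(190+300/6,140+348/6),(190+336/6,140+352/6)],70);print(e)
st()
```

```text
holes (world deg,r,z)
59 25 61 | 59 29 63 | 62 31 61 | 66 33 60 | 66 28 61 | 70 26 60 | 71 32 61 | 75 36 60 | 76 24 60 | 76 31 61 | 79 34 60 | 80 28 60 | 86 36 62 | 131 35 60 | 133 33 62 | 136 36 60 | 140 32 60 | 141 26 60 | 143 35 61 | 147 27 60 | 147 36 61 | 150 30 61 | 152 25 61 | 153 33 61 | 154 33 64 | 156 27 61 | 
phase world mod60 [np.float64(15.0), np.float64(15.5), np.float64(16.0), np.float64(19.5), np.float64(20.0), np.float64(20.5)] 23 26
[[616.25221979 372.91652726  70.        ]
 [599.17842642 299.63760855  70.        ]] 76.88423588681437
[[573.84456088 187.55442282  70.        ]
 [571.56219514 171.44527651  70.        ]]
t 40.55 pos [593.3 272.9  52.7] x [ 0.005 -0.009 -1.   ] z [ 0.975 -0.22   0.007] jawdeg -12.7 q [ 0.43  0.6   1.69 -0.01  0.85  0.66] F [-0.1  0.3 -1.6] op 0.115
```

Emit:
{"fn": "step_arm", "kwargs": {"rows": [[-2.3,-9.8,0,0,0,0,2],[-3.8,-16.6,0,0,0,0,2],[-5,-21.5,0,0,0,0,2],[-6,-26,0,0,0,0,2],[-7,-30,0,0,0,0,2],[-8,-34.5,0,0,0,0,2],[-8,-34.5,0,0,0,0,2],[-8,-34.5,0,0,0,0,2]]}}

```text
clock: 41.55
eef_pos: [585.4, 238.5, 52.7]
tcp_rot: [-0.832, 1.561, -1.054]
contact_force: [-0.2, -0.2, -1.2]
opening: 0.115
```

Run:
```python
from h import *
s,M=st(); print(s['wrist_torque'].round(2))
```

```text
t 41.55 pos [585.4 238.5  52.7] x [ 0.005 -0.009 -1.   ] z [ 0.975 -0.22   0.007] jawdeg -12.7 q [ 0.39  0.57  1.74 -0.01  0.83  0.62] F [-0.2 -0.2 -1.2] op 0.115
[-0.01 -0.03  0.01]
```

Emit:
{"fn": "step_arm", "kwargs": {"rows": [[-1,-4.5,0,0,0,0,2],[-2,-8.8,0,0,0,0,2],[-2,-8.8,0,0,0,0,2],[-2,-8.8,0,0,0,0,2],[-2,-8.8,0,0,0,0,2],[-2,-8.8,0,0,0,0,2],[-2,-8.8,0,0,0,0,2],[-2,-8.8,0,0,0,0,2]]}}

```text
clock: 42.55
eef_pos: [583.4, 229.7, 52.8]
tcp_rot: [-0.824, 1.561, -1.046]
contact_force: [1.0, -0.3, -1.1]
opening: 0.117
```

Run:
```python
from h import *
arc2(120,43,120.5)
```

```text
t 42.55 pos [583.4 229.7  52.8] x [ 0.005 -0.009 -1.   ] z [ 0.975 -0.22   0.007] jawdeg -12.7 q [ 0.38  0.56  1.75 -0.01  0.82  0.61] F [ 1.  -0.3 -1.1] op 0.117
a0 77.27 r 120.7
[-11.1, 1.9, 0.0, 0, 0, 0.094, 2],
[-22.3, 2.8, 0.0, 0, 0, 0.188, 2],
[-33.5, 2.6, 0.0, 0, 0, 0.281, 2],
[-44.7, 1.4, 0.0, 0, 0, 0.375, 2],
[-55.7, -0.8, 0.0, 0, 0, 0.469, 2],
[-66.5, -4.0, 0.0, 0, 0, 0.563, 2],
[-76.9, -8.2, 0.0, 0, 0, 0.657, 2],
[-86.8, -13.4, 0.0, 0, 0, 0.750, 2],
```

Emit:
{"fn": "step_arm", "kwargs": {"rows": [[-11.1,1.9,0,0,0,0.094,2],[-22.3,2.8,0,0,0,0.188,2],[-33.5,2.6,0,0,0,0.281,2],[-44.7,1.4,0,0,0,0.375,2],[-55.7,-0.8,0,0,0,0.469,2],[-66.5,-4,0,0,0,0.563,2],[-76.9,-8.2,0,0,0,0.657,2],[-86.8,-13.4,0,0,0,0.75,2]]}}

```text
clock: 43.55
eef_pos: [499.9, 218.1, 54.0]
tcp_rot: [-0.514, 1.554, 0.019]
contact_force: [8.2, 5.5, -2.9]
opening: 0.116
```

Run:
```python
from h import *
arc2(163,43,120.5)
```

```text
t 43.55 pos [499.9 218.1  54. ] x [ 0.017  0.    -1.   ] z [0.861 0.508 0.015] jawdeg 30.5 q [ 0.41  0.46  1.95 -0.01  0.72 -0.11] F [ 8.2  5.5 -2.9] op 0.116
a0 118.21 r 120.4
[-10.1, -6.0, 0.0, 0, 0, 0.094, 2],
[-19.6, -13.0, 0.0, 0, 0, 0.188, 2],
[-28.3, -20.9, 0.0, 0, 0, 0.281, 2],
[-36.2, -29.6, 0.0, 0, 0, 0.375, 2],
[-43.2, -39.1, 0.0, 0, 0, 0.469, 2],
[-49.3, -49.1, 0.0, 0, 0, 0.563, 2],
[-54.3, -59.8, 0.0, 0, 0, 0.657, 2],
[-58.3, -70.9, 0.0, 0, 0, 0.750, 2],
```

Emit:
{"fn": "step_arm", "kwargs": {"rows": [[-10.1,-6,-0.5,0,0.008,0.094,2],[-19.6,-13,-1,0,0.015,0.188,2],[-28.3,-20.9,-1,0,0.015,0.281,2],[-36.2,-29.6,-1,0,0.015,0.375,2],[-43.2,-39.1,-1,0,0.015,0.469,2],[-49.3,-49.1,-1,0,0.015,0.563,2],[-54.3,-59.8,-1,0,0.015,0.657,2],[-58.3,-70.9,-1,0,0.015,0.75,2]]}}

```text
clock: 44.55
eef_pos: [443.6, 148.5, 53.8]
tcp_rot: [-0.054, 1.562, 1.233]
contact_force: [3.9, 7.9, -2.7]
opening: 0.116
```

Run:
```python
from h import *
p,d=grab('side','s23');crop(p,235,150,305,220,'s23c')
arc2(200,38,120.5)
```

```text
s23c 8
t 44.6 pos [443.1 147.4  53.7] x [ 0.003  0.008 -1.   ] z [0.275 0.961 0.009] jawdeg 74.0 q [ 0.31  0.38  2.11  0.01  0.66 -0.99] F [ 2.5  7.5 -1.9] op 0.117
a0 162.68 r 119.1
[-3.0, -9.3, 0.0, 0, 0, 0.083, 2],
[-5.2, -18.8, 0.0, 0, 0, 0.166, 2],
[-6.6, -28.5, 0.0, 0, 0, 0.249, 2],
[-6.8, -38.3, 0.0, 0, 0, 0.332, 2],
[-6.2, -48.0, 0.0, 0, 0, 0.415, 2],
[-4.8, -57.7, 0.0, 0, 0, 0.497, 2],
[-2.5, -67.3, 0.0, 0, 0, 0.580, 2],
[0.4, -76.6, 0.0, 0, 0, 0.663, 2],
```

View pics/s23c.png

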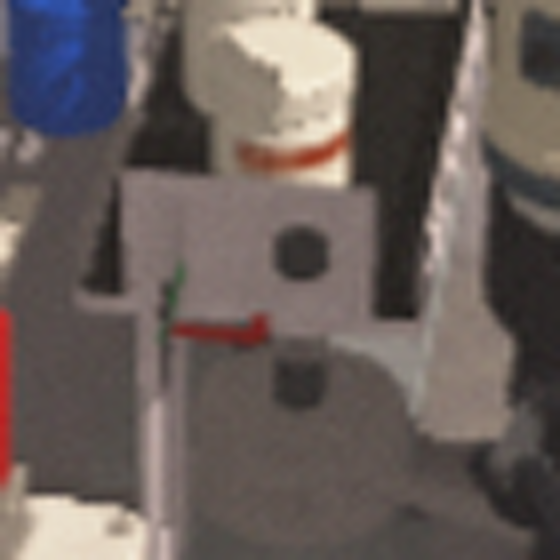

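Emit:
{"fn": "step_arm", "kwargs": {"rows": [[-3,-9.3,0,0,0,0.083,2],[-5.2,-18.8,0,0,0,0.166,2],[-6.6,-28.5,0,0,0,0.249,2],[-6.8,-38.3,0,0,0,0.332,2],[-6.2,-48,0,0,0,0.415,2],[-4.8,-57.7,0,0,0,0.497,2],[-2.5,-67.3,0,0,0,0.58,2],[0.4,-76.6,0,0,0,0.663,2]]}}

```text
clock: 45.6
eef_pos: [445.1, 71.7, 54.2]
tcp_rot: [-0.379, 1.561, 1.579]
contact_force: [1.1, 11.0, -3.1]
opening: 0.112
```

```bash
cat >> h.py <<'E'
def height(name):
    P0=np.nanmedian([depthpts('top',np.load('pics/%s.npz'%n)['d'])[:,:,2] for n in('t13',)],0)
    D=[]
    for i in range(4):
        p,d=vision.grab_frame('top'); D.append(np.where(d>0,d,np.nan))
    P=depthpts('top',np.nan_to_num(np.nanmedian(D,0)))
    for nm,(x,y,z) in dict(table=(650,20,80),table1=(590,30,80),table2=(590,-130,80),lidA=(605,-22,155),head=(550,100,145)).items():
        u,v=np.rint(proj('top',[[x,y,z]])[0]).astype(int); a=P0[v-3:v+4,u-3:u+4];b=P[v-3:v+4,u-3:u+4,2]; print(nm,np.nanmedian(a).round(1),np.nanmedian(b).round(1),np.nanmedian(b-a).round(2))
E
python3 - <<'E'
from h import *
p,d=grab('side','s24');crop(p,235,150,305,220,'s24c')
height('x')
arc2(212,12,120.5)
E
```

```text
s24c 8
table 79.3 92.0 12.72
table1 78.5 92.3 13.82
table2 79.8 92.2 12.5
lidA 149.7 163.5 13.54
head 142.2 155.3 12.73
t 45.85 pos [444.8  71.8  54.2] x [-0.     0.009 -1.   ] z [-0.375  0.927  0.009] jawdeg 112.0 q [ 0.15  0.36  2.14  0.02  0.65 -1.82] F [ 1.8  8.7 -2.4] op 0.114
a0 199.75 r 119.0
[0.7, -3.2, 0.0, 0, 0, 0.026, 2],
[1.4, -6.3, 0.0, 0, 0, 0.052, 2],
[2.2, -9.5, 0.0, 0, 0, 0.079, 2],
[3.6, -12.4, 0.0, 0, 0, 0.105, 2],
[5.0, -15.2, 0.0, 0, 0, 0.131, 2],
[6.5, -18.1, 0.0, 0, 0, 0.157, 2],
[8.1, -20.9, 0.0, 0, 0, 0.183, 2],
[9.8, -23.6, 0.0, 0, 0, 0.209, 2],h.py:58: RuntimeWarning: All-NaN slice encountered
  P0=np.nanmedian([depthpts('top',np.load('pics/%s.npz'%n)['d'])[:,:,2] for n in('t13',)],0)
```

View pics/s24c.png

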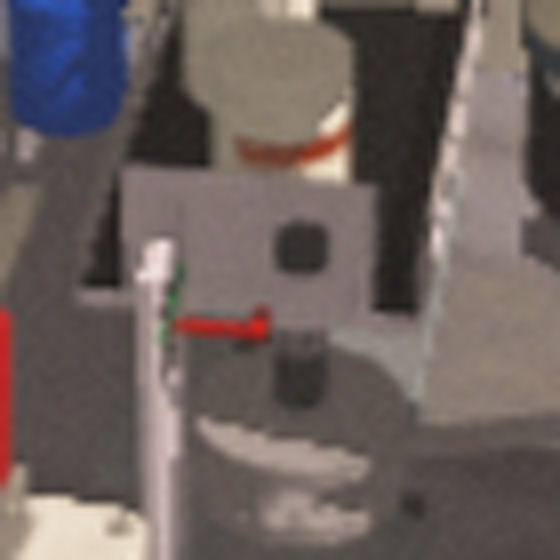

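Run:
```python
from h import *
f=np.load('pics/s24.npz');p=f['p'];S=depthpts('side',f['d']);hsv=cv2.cvtColor(p,cv2.COLOR_RGB2HSV)
def show(nm,f,P,lo,hi,box):
    m=cv2.inRange(cv2.cvtColor(f,cv2.COLOR_RGB2HSV),lo,hi); ys,xs=np.nonzero(m)
    for x,y in zip(xs,ys):
        if box[0]<x<box[2] and box[1]<y<box[3]: print((int(x),int(y)),P[y,x].round().tolist(),end=' ')
    print()
show('s',p,S,(50,70,30),(90,255,255),(250,175,265,200))
show('s',p,S,(0,150,60),(8,255,255),(250,180,272,200))
c=np.array([556.8,112]);y=.114;ex=np.array([np.cos(y),np.sin(y)]);ey=np.array([-np.sin(y),np.cos(y)])
for z in(143.5,146,148.5): print(z,[proj('side',[[*(c+46*ex+v*ey),z]])[0].round(1).tolist() for v in(-29,0,10,20,29)])
print('plate top',[proj('side',[[*(c+46*ex+v*ey),173]])[0].round(1).tolist() for v in(-29,29)])
p0=np.load('pics/s13.npz');show('s',p0['p'],depthpts('side',p0['d']),(50,70,30),(90,255,255),(250,175,265,200))
t=np.load('pics/t21.npz');show('t',t['p'],depthpts('top',t['d']),(50,60,30),(90,255,255),(245,175,275,190))
```

```text
(256, 187) [598.0, 143.0, 148.0] 
(267, 189) [566.0, 137.0, 143.0] (257, 190) [592.0, 152.0, 145.0] (258, 190) [589.0, 153.0, 146.0] (259, 190) [587.0, 149.0, 144.0] (260, 190) [584.0, 149.0, 144.0] (261, 190) [582.0, 145.0, 142.0] (262, 190) [578.0, 148.0, 145.0] (263, 190) [575.0, 146.0, 144.0] (264, 190) [573.0, 144.0, 143.0] (265, 190) [569.0, 148.0, 147.0] (266, 190) [567.0, 143.0, 143.0] (267, 190) [563.0, 147.0, 147.0] (258, 191) [643.0, -26.0, 11.0] (259, 191) [586.0, 153.0, 143.0] (260, 191) [583.0, 150.0, 142.0] (261, 191) [580.0, 152.0, 144.0] (262, 191) [577.0, 152.0, 144.0] (263, 191) [575.0, 148.0, 141.0] (264, 191) [572.0, 149.0, 143.0] (265, 191) [568.0, 150.0, 144.0] (266, 191) [566.0, 147.0, 143.0] (267, 191) [562.0, 150.0, 145.0] (267, 192) [597.0, 22.0, 48.0] 
143.5 [[258.6, 178.2], [257.0, 183.4], [256.4, 185.3], [255.8, 187.1], [255.3, 188.9]]
146 [[258.6, 177.5], [257.0, 182.7], [256.4, 184.6], [255.8, 186.5], [255.3, 188.2]]
148.5 [[258.6, 176.8], [256.9, 182.1], [256.4, 183.9], [255.8, 185.8], [255.3, 187.5]]
plate top [[258.5, 170.1], [255.1, 180.6]]
(257, 184) [601.0, 123.0, 145.0] (256, 186) [601.0, 132.0, 144.0] (256, 187) [600.0, 137.0, 144.0]
```

Run:
```python
from h import *
arc2(224,24,120)
```

```text
t 45.85 pos [444.8  71.8  54.2] x [-0.     0.009 -1.   ] z [-0.375  0.927  0.009] jawdeg 112.0 q [ 0.15  0.36  2.14  0.02  0.65 -1.82] F [ 1.8  8.7 -2.4] op 0.114
a0 199.75 r 119.0
[2.0, -6.0, 0.0, 0, 0, 0.052, 2],
[4.3, -11.9, 0.0, 0, 0, 0.105, 2],
[6.9, -17.7, 0.0, 0, 0, 0.157, 2],
[10.1, -23.2, 0.0, 0, 0, 0.209, 2],
[13.6, -28.5, 0.0, 0, 0, 0.262, 2],
[17.4, -33.6, 0.0, 0, 0, 0.314, 2],
[21.4, -38.5, 0.0, 0, 0, 0.367, 2],
[25.7, -43.1, 0.0, 0, 0, 0.419, 2],
```

Emit:
{"fn": "step_arm", "kwargs": {"rows": [[2,-6,-0.5,0,0,0.052,2],[4.3,-11.9,-1,0,0,0.105,2],[6.9,-17.7,-1,0,0,0.157,2],[10.1,-23.2,-1,0,0,0.209,2],[13.6,-28.5,-1,0,0,0.262,2],[17.4,-33.6,-1,0,0,0.314,2],[21.4,-38.5,-1,0,0,0.367,2],[25.7,-43.1,-1,0,0,0.419,2]]}}

```text
clock: 46.85
eef_pos: [470.0, 29.6, 53.1]
tcp_rot: [-0.284, 1.56, 2.093]
contact_force: [-3.2, 10.6, -0.6]
opening: 0.114
```

Run:
```python
from h import *
p,d=grab('side','s25');crop(p,235,150,305,220,'s25c')
height('x')
p,d=grab('top','t25');crop(p,240,170,340,240,'t25c')
st()
```

```text
s25c 8
table 79.3 93.7 14.87
table1 78.5 94.1 14.86
table2 79.8 93.7 13.66
lidA 149.7 164.9 14.96
head 142.2 156.9 14.23
t25c 8
t 47.15 pos [469.9  29.6  53.1] x [-0.005  0.009 -1.   ] z [-0.72   0.694  0.01 ] jawdeg 136.1 q [ 0.05  0.38  2.09  0.02  0.67 -2.33] F [-2.2  7.8 -1.6] op 0.118h.py:58: RuntimeWarning: All-NaN slice encountered
  P0=np.nanmedian([depthpts('top',np.load('pics/%s.npz'%n)['d'])[:,:,2] for n in('t13',)],0)
```

View pics/s25c.png

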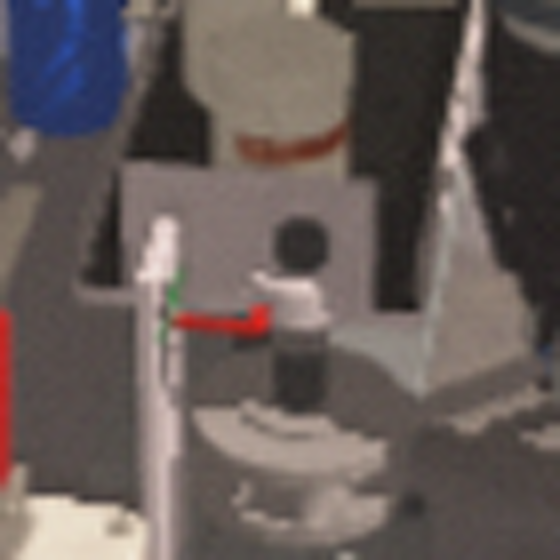

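View pics/t25c.png

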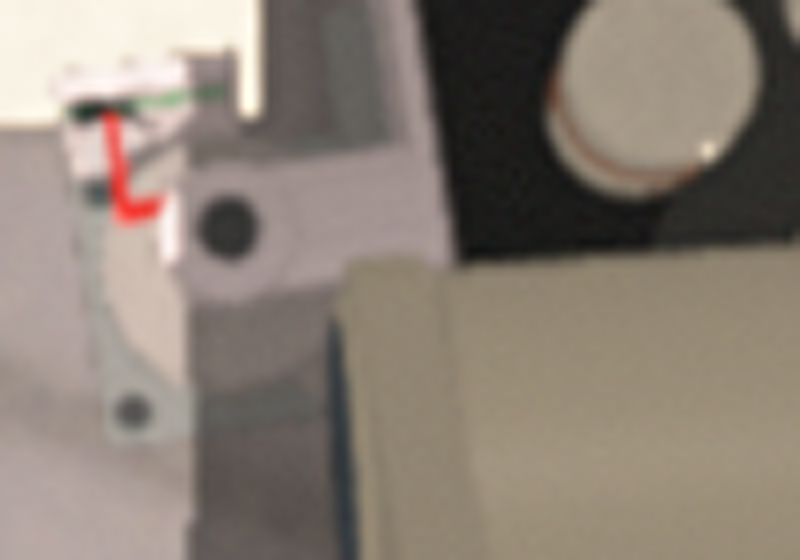

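Run:
```python
from h import *
ims=[]
for n in('s13','s25'):
    p=np.load(f'pics/{n}.npz')['p'][172:202,246:276,::-1]; ims.append(cv2.resize(p,None,fx=13,fy=13,interpolation=cv2.INTER_NEAREST))
big=np.hstack(ims); hsv=cv2.cvtColor(big,cv2.COLOR_BGR2HSV); hsv[:,:,1]=np.clip(hsv[:,:,1].astype(int)*2,0,255); hsv[:,:,2]=np.clip(hsv[:,:,2].astype(int)*1.3,0,255)
cv2.imwrite('pics/z25.png',cv2.cvtColor(hsv,cv2.COLOR_HSV2BGR))
ims=[]
for n in('t13','t25'):
    p=np.load(f'pics/{n}.npz')['p'][172:202,246:276,::-1]; ims.append(cv2.resize(p,None,fx=13,fy=13,interpolation=cv2.INTER_NEAREST))
cv2.imwrite('pics/z25t.png',np.hstack(ims))
```

```text
(no output)
```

View pics/z25.png

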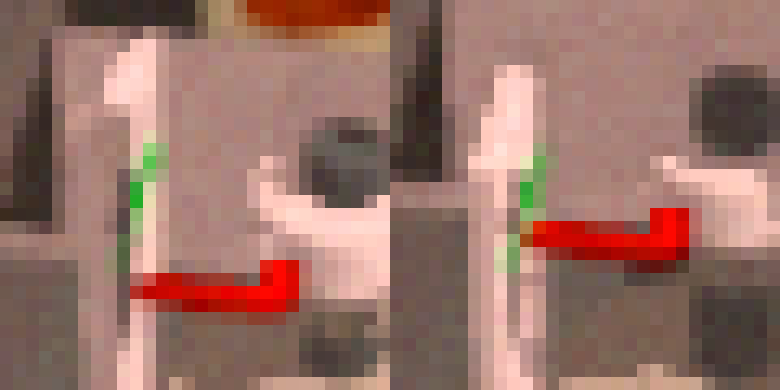

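View pics/z25t.png

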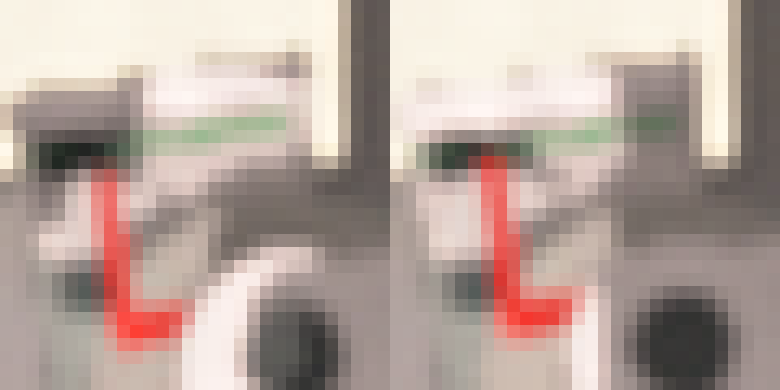

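Emit:
{"fn": "step_arm", "kwargs": {"rows": [[-1.4,1.4,0,0,0,0,2],[-6,-3,0,0,0,0,2],[-12,-9,0,0,0,0,2],[-20,-17.5,0,0,0,0,2],[-30.7,-28.6,0,0,0,0,2],[-30.7,-28.6,0,0,0,0,2],[-30.7,-28.6,0,0,0,0,2],[-30.7,-28.6,0,0,0,0,2]]}}

```text
clock: 48.15
eef_pos: [439.7, 1.1, 53.2]
tcp_rot: [-0.339, 1.56, 2.036]
contact_force: [-0.5, 0.6, -2.2]
opening: 0.118
```

```bash
python3 - <<'E' 2>/dev/null
from h import *
st();holes(6);height('x')
p,d=grab('side','s26');grab('top','t26')
ims=[]
for n in('s26','t26'):
    q=np.load(f'pics/{n}.npz')['p'][172:202,246:276,::-1]; ims.append(cv2.resize(q,None,fx=13,fy=13,interpolation=cv2.INTER_NEAREST))
cv2.imwrite('pics/z26.png',np.hstack(ims))
E
```

```text
t 48.15 pos [439.7   1.1  53.2] x [-0.005  0.009 -1.   ] z [-0.72   0.694  0.01 ] jawdeg 136.1 q [-0.01  0.35  2.16  0.02  0.64 -2.4 ] F [-0.5  0.6 -2.2] op 0.118
holes (world deg,r,z)
70 26 60 | 73 34 66 | 74 35 71 | 75 36 64 | 76 24 60 | 77 31 61 | 80 36 61 | 81 29 60 | 83 32 59 | 84 24 61 | 86 28 60 | 90 33 61 | 91 24 62 | 93 28 61 | 95 34 62 | 96 36 60 | 97 20 60 | 99 28 61 | 100 31 60 | 145 33 60 | 153 33 61 | 156 35 61 | 160 34 62 | 160 30 61 | 161 36 71 | 162 36 59 | 163 36 63 | 163 33 65 | 164 29 63 | 165 35 65 | 
phase world mod60 [np.float64(31.5), np.float64(32.0), np.float64(32.5)] 26 30
table 79.3 93.7 14.31
table1 78.5 93.8 15.07
table2 79.8 93.6 13.52
lidA 149.7 164.8 14.74
head 142.2 157.1 14.35
```

View pics/z26.png

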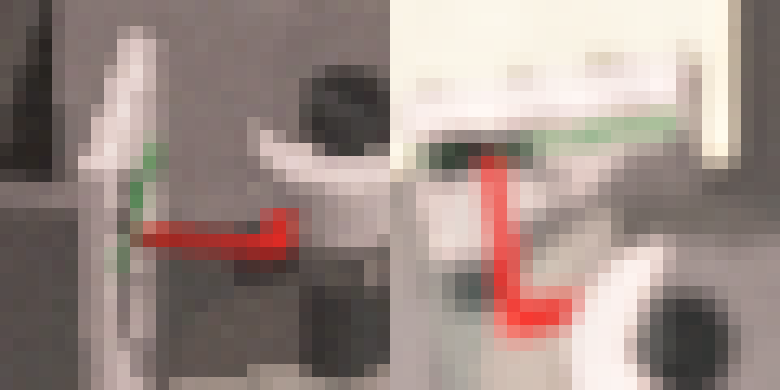

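Emit:
{"fn": "step_arm", "kwargs": {"rows": [[-10,0,30,0,0,0,2],[-20,0,70,0,0,0,2],[-20,10,110,0,0,0,2],[-20,40,140,0,0,-0.1,2],[-10,95,147,0,0,-0.25,2],[0,150,147,0,0,-0.4,2],[10,205,147,0,0,-0.55,2],[20,260,147,0,0,-0.7,2]]}}

```text
clock: 49.75
eef_pos: [459.2, 262.9, 200.2]
tcp_rot: [-0.317, 1.56, 1.353]
contact_force: [1.3, -0.2, -0.9]
opening: 0.111
```

```bash
python3 -c "
from h import *
st()"
```

```text
t 49.75 pos [459.2 262.9 200.2] x [ 0.002  0.011 -1.   ] z [-0.099  0.995  0.01 ] jawdeg 95.7 q [ 0.51  0.23  1.87  0.01  1.03 -1.16] F [ 1.3 -0.2 -0.9] op 0.111
```

Emit:
{"fn": "step_arm", "kwargs": {"rows": [[11,35,0,-0.005,0,-0.08,2],[22,70,-10,-0.01,0,-0.16,2],[33,105,-20,-0.01,0,-0.24,2],[44,140,-35,-0.01,0,-0.332,2],[53.3,173.6,-50,-0.01,0,-0.332,2],[53.3,173.6,-50,-0.01,0,-0.332,2],[53.3,173.6,-50,-0.01,0,-0.332,2],[53.3,173.6,-50,-0.01,0,-0.332,2]]}}

```text
clock: 50.75
eef_pos: [512.5, 435.6, 150.7]
tcp_rot: [-1.472, 1.567, -0.134]
contact_force: [0.8, -0.7, -1.5]
opening: 0.114
```

```bash
python3 -c "
from h import *
st()
p,d=grab('side','s27');crop(p,190,190,310,320,'s27c')
p,d=grab('top','t27');crop(p,100,170,220,280,'t27c')
st()"
```

```text
t 50.75 pos [512.5 435.6 150.7] x [ 0.004 -0.001 -1.   ] z [0.231 0.973 0.   ] jawdeg 76.7 q [ 0.7   0.5   1.59 -0.    1.04 -0.63] F [ 0.8 -0.7 -1.5] op 0.114
s27c 4
t27c 5
t 50.85 pos [512.7 435.8 150.9] x [ 0.005 -0.    -1.   ] z [0.231 0.973 0.001] jawdeg 76.6 q [ 0.7   0.5   1.59 -0.    1.04 -0.63] F [-0.2  0.4 -1.2] op 0.116
```

View pics/s27c.png

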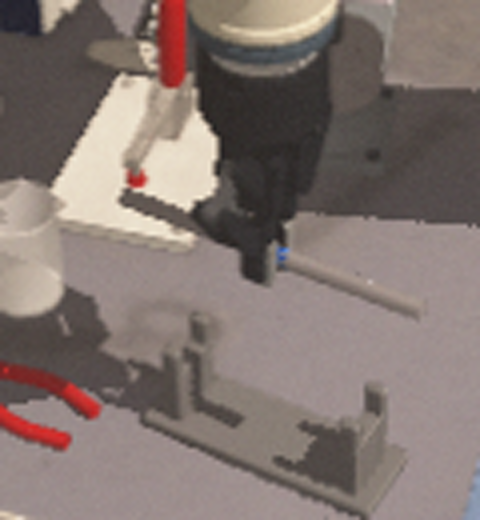

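View pics/t27c.png

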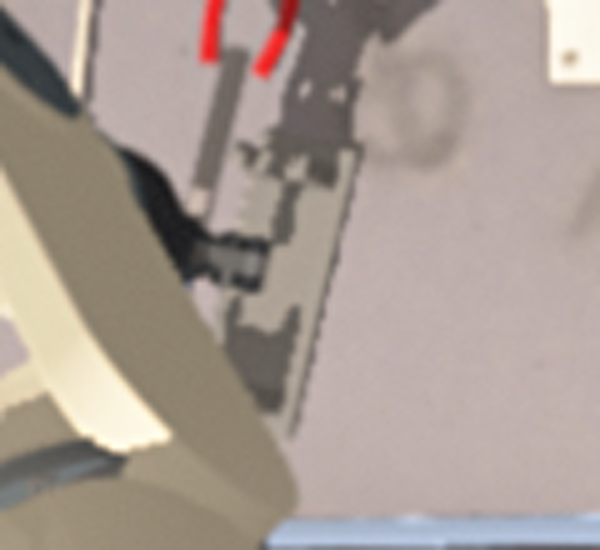

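Emit:
{"fn": "step_arm", "kwargs": {"rows": [[0.4,1,-30,0,0,0,2],[0.4,1,-60,0,0,0,2],[0.4,1,-80,0,0,0,2],[0.4,1,-95,0,0,0,2],[0.4,1,-104,0,0,0,2],[0.4,1,-109,0,0,0,2],[0.4,1,-110.5,0,0,0,2],[0.4,1,-111,0,0,0,2]]}}

```text
clock: 51.85
eef_pos: [513.3, 437.0, 40.3]
tcp_rot: [-1.283, 1.566, 0.055]
contact_force: [-1.1, 0.2, -1.2]
opening: 0.115
```

```bash
python3 -c "
from h import *
st()
p,d=grab('side','s28');crop(p,190,200,310,330,'s28c')
st()"
```

```text
t 51.85 pos [513.3 437.   40.3] x [ 0.005  0.    -1.   ] z [0.231 0.973 0.001] jawdeg 76.7 q [ 0.7   0.64  1.65 -0.    0.85 -0.63] F [-1.1  0.2 -1.2] op 0.115
s28c 4
t 51.9 pos [513.3 437.   40.3] x [ 0.005  0.    -1.   ] z [0.231 0.973 0.001] jawdeg 76.6 q [ 0.7   0.64  1.65 -0.    0.85 -0.63] F [ 0.  -0.2 -1. ] op 0.113
```

View pics/s28c.png

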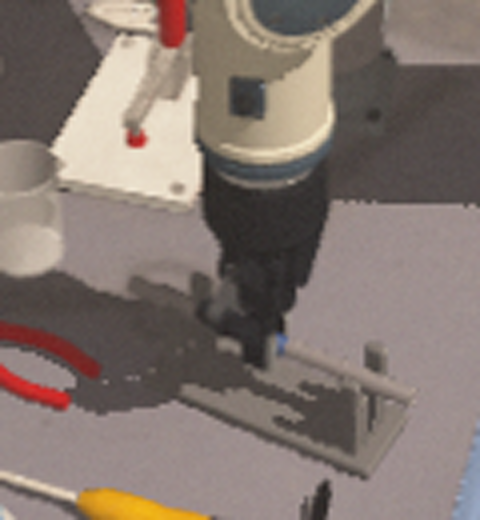

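Bar lies between the forks. I'll lower the last bit, release and retreat.

Emit:
{"fn": "step_arm", "kwargs": {"rows": [[0,0,-1,0,0,0,2],[0,0,-1.5,0,0,0,2],[0,0,-1.5,0,0,0,30],[0,0,-1.5,0,0,0,30],[0,0,-1.5,0,0,0,30],[0,0,10,0,0,0,30],[0,0,50,0,0,0,30],[0,0,90,0,0,0,30]]}}

```text
clock: 52.9
eef_pos: [513.2, 437.0, 131.8]
tcp_rot: [-1.31, 1.566, 0.028]
contact_force: [1.1, -0.0, 0.1]
opening: 0.351
```

Emit:
{"fn": "step_arm", "kwargs": {"rows": [[-30,0,50,0,0,0,30],[-80,20,100,0,0,0,30],[-130,50,130,0,0,0,30],[-180,80,140,0,0,0,30],[-220,110,140,0,0,0,30],[-240,125,140,0,0,0,30],[-240,125,140,0,0,0,30],[-240,125,140,0,0,0,30]]}}

```text
clock: 53.9
eef_pos: [273.7, 561.5, 272.2]
tcp_rot: [-1.313, 1.565, 0.025]
contact_force: [0.2, 0.9, 0.5]
opening: 0.349
```

Run:
```python
from h import *
st()
p,d=grab('side','s29');crop(p,150,90,330,320,'s29c');crop(p,225,90,325,170,'s29g')
p,d=grab('top','t29');crop(p,110,110,440,280,'t29c')
q=p[172:202,246:276,::-1];q2=np.load('pics/s29.npz')['p'][172:202,246:276,::-1]
cv2.imwrite('pics/z29.png',cv2.resize(np.hstack([q2,q]),None,fx=13,fy=13,interpolation=cv2.INTER_NEAREST))
P=depthpts('top',d)
for nm,(x,y,z) in dict(lidA=(605,-22,164),knob=(528,-212,196)).items():
    u,v=np.rint(proj('top',[[x,y,z]])[0]).astype(int); print(nm,u,v,np.nanmedian(P[v-3:v+4,u-3:u+4,2]))
```

```text
t 53.9 pos [273.7 561.5 272.2] x [ 0.005  0.    -1.   ] z [0.231 0.973 0.001] jawdeg 76.7 q [ 1.12  0.32  1.59 -0.01  1.23 -0.22] F [0.2 0.9 0.5] op 0.349
s29c 2
s29g 7
t29c 2
lidA 322 178 164.83257398722776
knob 405 205 195.4694171525253
```

View pics/s29c.png

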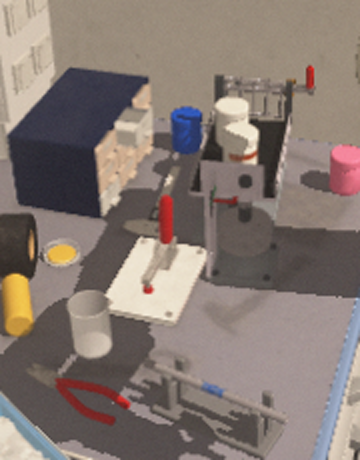

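View pics/s29g.png

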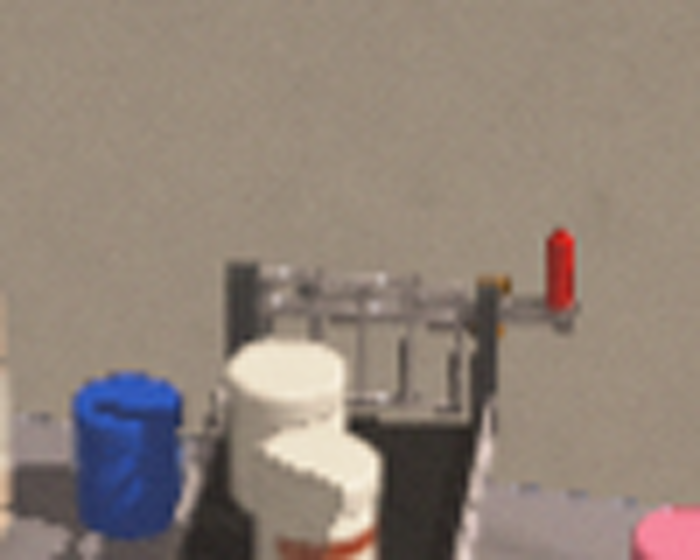

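View pics/t29c.png

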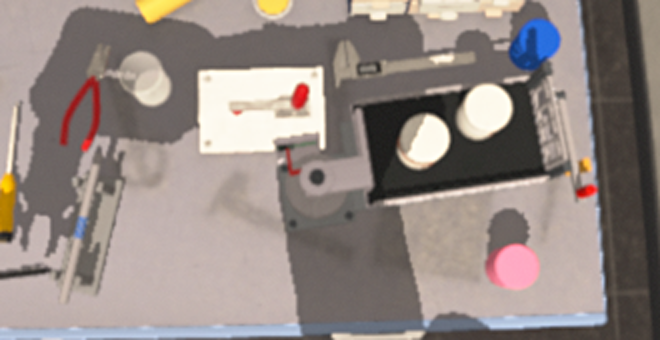

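View pics/z29.png

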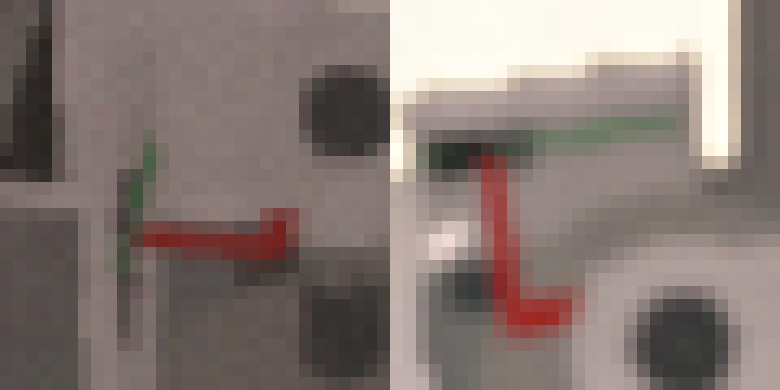

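```bash
python3 -c "
from h import *
print(order.sign_off())"
```

```text
the job is handed in; nothing more can be done
None
```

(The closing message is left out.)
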